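Press the ratchet ring home with the screw press

ROBOT

A 7-joint arm with a two-finger parallel gripper is mounted at the origin on the work surface. World frame = base frame: x ahead of the robot, y to its left, z up, the work surface at z = 0. Lengths are in m, angles in rad, forces in N, time in s.
With the tool pointing down it reaches from about 0.425 to 0.925 m from the base axis. Payload 6.8 kg.
Tool frame: the origin (TCP) lies on the front face of the gripper's body, between the roots of the fingers; the fingertips stand 73 mm ahead of it and the grasp point (between the pads) lies 54 mm ahead of it; z points along the fingers, y is the line along which they close (so a half turn about z gives the same grasp; the last joint's range is limited). The gripper opens to 85 mm and grips with 20 to 120 N. Pads are 22 mm wide; open, the fingers measure 114 mm over their backs; the gripper's body (76 mm by 85 mm) begins 54 mm behind the grasp point. The pads swing forward as they close: fully open they stand 13 mm farther back than shut.
Start: joints at [-1.376, 0.477, 0.022, 1.555, -0.011, 1.109, -0.083], TCP at [0.201, 0.644, 0.304] pointing down, gripper open.
Joint ranges: [-2.96, 2.96], [-0.34, 2.1], [-1.41, 1.46], [0.24, 2.44], [-1.37, 4.51], [0.17, 1.92], [-2.96, 2.96]. Speed limits (rad/s): [2.39, 2.39, 3.14, 3.14, 3.14, 3.14, 3.14].

INTERFACE

Orientations are given as a unit quaternion [w, x, y, z].
In Python, from station import bot, optics gives the robot as it stands.
- The arm moves only by the tool drive_tool, never from a script. Its argument "deltas" is a list of rows, each an object with "gripper": the closure in counts, from 0 (fully open) to 255 (shut); "offset": the shift along the tool's x, y, z in units of 1000 mm (1.0 is 1000 mm), a list of three; "angular": the turn, a rotation vector about the tool's x, y, z in units of 45 degrees (1.0 is 45 degrees), a list of three. In form: [{"gripper": gripper, "offset": [dx, dy, dz], "angular": [rx, ry, rz]}, ...]. A call has 1 to 5 rows; each row is the pose to reach, as a shift and turn from the pose commanded when the call began, along the tool's axes at that moment; what a row does not reach only later rows make up. A row lasts 1/10 s, in which the tool goes at most 50 mm and 8.59 degrees, less where a joint would pass 70% of its speed; a pose out of reach is approached as far as the arm can. A call with a number of a shift or a turn outside -1 to 1 is refused whole. A call with a gripper value outside its range is refused whole. The fingers move at their own pace and stop on an object; "grip_force" is the grip in N (left out, the last holds). Time passes only in rows, so rows that repeat a pose let the fingers close. It gives the time, the measured TCP pose, the force, the opening and the grip force at its end, in the units of the state.
- bot.get_obs(): the state, without advancing time (a new reading comes with each control period).
- optics.read_camera(name): name is "scene" or "top" or "wrist"; returns the picture (420x560x3 uint8, blue, green, red); there is no depth.
- optics.camera_model(name): a dict with "fx", "fy", "cx", "cy" (pixels), "dist" ([k1, k2, p1, p2, k3] as OpenCV has them; the pictures are not rectified), "cam_to_world" (4x4, takes a point from camera to world coordinates). Camera axes: x right, y up, looking along -z (the intrinsics and any distortion apply to the point x, -y, -z); pixel columns grow to the right and rows downward; lengths in m; the calibration is good to about 2 mm. A picture is of the moment at which its call begins: read the wrist's pose just before it. camera_model takes no time and is no camera call; for the wrist camera it gives the pose at the moment of the call.
- bot.hand_in(): hands the job in; it is judged then, once.
The state is a dict: "t": time; "q": joint angles; "joint_vel": joint speeds; "joint_torque": joint torques, N m; "eef_pos": TCP position; "tool_rot": TCP orientation; "contact_force": force on the tool from outside, world axes, zero at the start; "torque": the same for the moment, N m; "gripper_width": opening from 0.0 (shut) to 1.0 (fully open); "grasp_force": force on a finger pad.
Only numpy, scipy, OpenCV 4.12 (cv2) and the standard library are available. Lean on these libraries where they do the work, as an engineer would, in place of code of your own. Each camera call takes 0.05 s, during which the arm holds its last target. There are 200 camera calls.

TASK

Pick up the loose crank, fit it gently over the square end of the press spindle right down to its collar, and wind it clockwise by the red handle until the ring under the ram is pressed fully home and you feel it bottom firmly - stop there, do not crush it. Then wind back about half a turn so that the ram is clear of the ring, and let go, leaving the crank on the spindle and the other things on the bench where they are.

Things in the scene. Friction and masses are not known exactly. Their poses are not given: they have to be found in the camera images.
- crank_arm (a point): Middle of the flat arm of the loose steel crank, best picked up here (near its centre of mass). The arm is a bar 18 mm wide and 14 mm high; the point is at its mid-height, 23 mm above the crank's underside. The crank lies flat, its red handle upright. x points along the arm from hub to handle, z up. The bare bar runs 23 mm from here towards the hub, 22 mm towards the handle. Mass 0.4 kg.
- crank_socket (a point): Centre of the underside of the crank's hub, a 34 mm cube with a square through-hole 17.2 mm across (sides parallel and square to the arm, 1 mm lead-in at the underside). 40 mm from crank_arm towards the hub and 23 mm lower. Same axes as crank_arm.
- crank_handle (a point): Middle of the upright red handle, a freely revolving sleeve 24 mm in diameter and 52 mm tall, 75 mm from the socket's axis, 57.5 mm above the crank's underside, its foot 2 mm above the arm. Held by it the crank is wound without turning the gripper. Slow winding takes 1 to 2 N when free, about 4 N when pressing the ring in. The crank has some 5 degrees of play on the square either way.
- spindle_end (a point): Centre of the top face of the spindle's upright square end, 236 mm above the bench. The square is 16 mm across, 24 mm tall (top 2.5 mm stepped in to 13.5 mm), sides along this point's x and y (any quarter turn fits), on a round 30 mm collar on which the fitted hub rests. The spindle turns about z without rising or sinking; the bridge is 38 mm below the point, the crank swings clear above it.
- ram (a joint): Travel of the press ram, m, growing downwards; the spindle drives it 20 mm per turn, clockwise from above is down. It starts at 0 to 8 mm, so that home is about two turns away. At 0 the ram's flat nose is 45 mm above the top of a ring that is fully home.
- ring (a joint): How far the steel ring (44 mm across, three lugs) has been pressed into the tan housing below the ram, m: it starts at 0 to 5 mm, standing proud, and is home at 10 mm, with its lugs on the housing's rim. Felt at the handle, a bottomed ring makes the force rise steeply, within about 15 degrees of the crank: 9 N is a firm stop, above about 16 N the ring is crushed.
- ram_nose (a point): Centre of the flat underside of the ram's steel nose, 42 mm across.
- ring_top (a point): Centre of the ring's top face, below the ram's nose.
- press: Blue two-column screw press, fixed to the bench: base 130 by 170 mm, bridge 70 by 170 mm with its top at 198 mm, columns to the left and right at yaw 0. Origin: centre of its underside, on the spindle's axis.
- parts_bin: Loose blue parts bin with rings, 150 by 110 by 45 mm; origin at the centre of its underside. Leave alone.
- ring_a: Loose spare ring, 44 mm across (61 over the lugs), 17 mm tall, nearer the robot than the press. Leave alone.
- ring_b: The same, beyond the press. Leave alone.
- gauge: Loose brass plug gauge, 31 mm thick and 75 mm tall, standing beyond the press. Leave alone.
Mind the look-alikes: they are no part of the job. What is meant by the press is not green, pink or turquoise, and is the larger of those in its own colour.

How it is judged:
By the outcome, as a careful person would: the job done as asked, in the order asked, and still so for the second after the job is handed in, with the robot touching nothing.
It also fails if it takes over 72 s, if anything falls off the work surface, if the arm or the gripper's body presses on something with over 40 N, if the wrist force passes 120 N, or if a joint passes its speed limit or range.

## Working session

There is one attempt and no reset: what is moved stays moved. The work goes in short steps, Python scripts to look and compute and a tool call to move; the robot and the scene stay as the last step left them, time stands still between calls to the robot, and variables do not carry over. Pictures are saved under pics/ and viewed, at most 10 in all, crops included, and the job is handed in when it is done.

Besides the shell and the picture viewer there is one more tool, called after "Request:" in YAML: its name, and indented under it one key for each argument. drive_tool: Moves the arm, as the interface text tells. Its arguments: {"type":"object","properties":{"deltas":{"type":"array"},"grip_force":{"type":"number"}},"required":["deltas"]}

```bash
mkdir -p pics; cat > h.py <<'E'
import numpy as np, cv2
from station import bot, optics
from scipy.spatial.transform import Rotation as R
def snap(n,f,crop=None,s=1):
    m=optics.camera_model(n); im=optics.read_camera(n)
    np.save('pics/'+f+'.npy',m,allow_pickle=True); cv2.imwrite('pics/'+f+'_raw.png',im)
    if crop: im=im[crop[1]:crop[3],crop[0]:crop[2]]
    cv2.imwrite('pics/'+f+'.png',cv2.resize(im,None,fx=s,fy=s,interpolation=cv2.INTER_CUBIC)); return m
def load(f): return np.load('pics/'+f+'.npy',allow_pickle=True).item()
def K(m): return np.array([[m['fx'],0,m['cx']],[0,m['fy'],m['cy']],[0,0,1.]])
def ray(m,u,v):
    p=cv2.undistortPoints(np.array([[[u,v]]],float),K(m),np.array(m['dist'],float))[0,0]
    T=np.array(m['cam_to_world']); return T[:3,3],T[:3,:3]@np.array([p[0],-p[1],-1])
def onz(m,u,v,z):
    o,d=ray(m,u,v); return o+d*(z-o[2])/d[2]
def proj(m,P):
    T=np.array(m['cam_to_world']); c=(np.atleast_2d(P)-T[:3,3])@T[:3,:3]
    c=c*[1,-1,-1]
    return cv2.projectPoints(c.reshape(-1,1,3),np.zeros(3),np.zeros(3),K(m),np.array(m['dist'],float))[0][:,0]
def totool(dw):  # world shift -> tool axes
    o=bot.get_obs(); q=o['tool_rot']; return R.from_quat([q[1],q[2],q[3],q[0]]).inv().apply(dw)
def st():
    o=bot.get_obs(); q=o['tool_rot']; r=R.from_quat([q[1],q[2],q[3],q[0]])
    print('t',o['t'],'p',np.round(o['eef_pos'],4),'F',np.round(o['contact_force'],2),'w',o['gripper_width'],'gf',o['grasp_force']); print(np.round(r.as_matrix(),4))
    print('q',np.round(o['q'],3))
E
python3 - <<'E'
from h import *
st()
for n in('scene','top'):
    m=snap(n,n+'0',None,1.42); print(n,m['fx'],m['dist'],np.round(m['cam_to_world'],3).tolist())
E
```

```text
t 0.0 p [0.2011 0.6439 0.3029] F [-0.11  0.18  0.29] w 0.9998758374281808 gf 0.0
[[-9.545e-01  2.981e-01 -4.000e-04]
 [ 2.981e-01  9.545e-01 -1.700e-03]
 [-2.000e-04 -1.800e-03 -1.000e+00]]
q [-1.376  0.478  0.022  1.556 -0.011  1.109 -0.083]
scene 541.2517617307677 [-0.01937544  0.          0.          0.          0.        ] [[0.11, -0.631, 0.768, 1.485], [0.994, 0.06, -0.094, -0.114], [0.013, 0.773, 0.634, 0.933], [0.0, 0.0, 0.0, 1.0]]
top 417.23865680745087 [-0.06994778  0.          0.          0.          0.        ] [[0.165, 0.964, -0.208, 0.32], [-0.986, 0.162, -0.029, 0.007], [0.006, 0.209, 0.978, 1.106], [0.0, 0.0, 0.0, 1.0]]
```

View pics/top0.png

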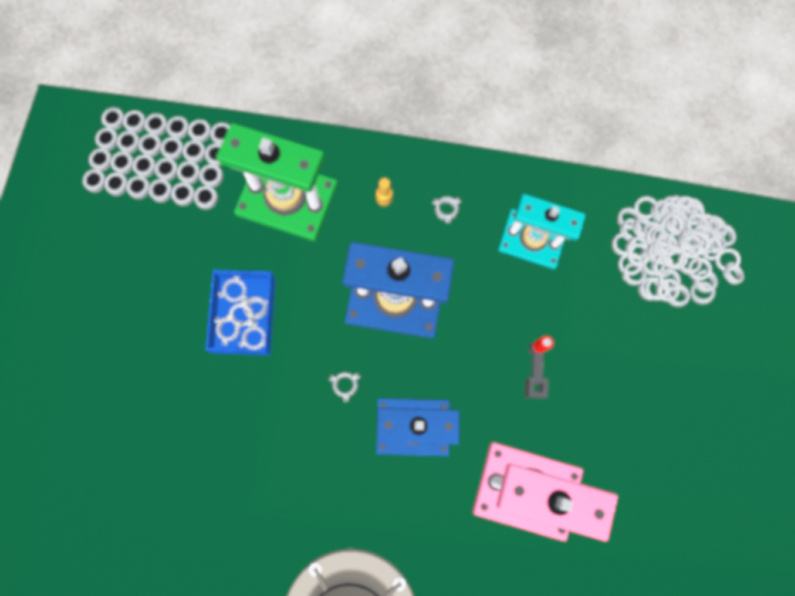

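View pics/scene0.png

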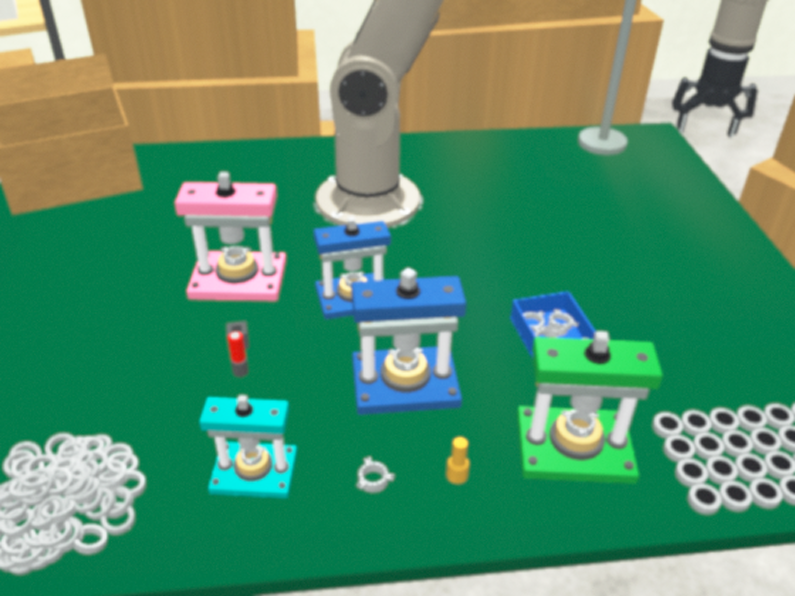

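The top view shows the large blue press with its spindle at about (400,266), and the crank hub at (538,388) with the red handle at (543,343). In the scene view the spindle top is at (408,272). Both are at 1.42x scale.

```bash
python3 - <<'E'
from h import *
t=load('top0');s=load('scene0');k=1.42
print('spindle top',onz(t,400/k,264/k,.236),onz(s,408/k,271/k,.236))
print('hub',onz(t,538/k,387/k,.034),'handle',onz(t,545/k,342/k,.0835), 'scene', onz(s,237/k,334/k,.0835))
im=[cv2.imread(f'pics/{n}0_raw.png') for n in('top','scene')]
a=cv2.resize(im[0][165:240,235:325],None,fx=4.4,fy=4.4,interpolation=cv2.INTER_CUBIC)
b=cv2.resize(im[0][230:290,350:410],None,fx=5.5,fy=5.5,interpolation=cv2.INTER_CUBIC)
c=np.zeros((330,800,3),np.uint8);c[:a.shape[0],:a.shape[1]]=a;c[:330,420:750]=b[:330,:330]
cv2.imwrite('pics/c1.png',c)
m=optics.camera_model('wrist');print(m['fx'],np.round(m['cam_to_world'],3).tolist())
E
```

```text
spindle top [0.57940716 0.0141861  0.236     ] [0.58011008 0.01517506 0.236     ]
hub [ 0.45283007 -0.26761056  0.034     ] handle [ 0.52705994 -0.25832623  0.0835    ] scene [ 0.5249687  -0.25749416  0.0835    ]
366.7497837161041 [[0.299, -0.904, -0.305, 0.124], [0.954, 0.283, 0.097, 0.669], [-0.002, -0.32, 0.947, 0.373], [0.0, 0.0, 0.0, 1.0]]
```

View pics/c1.png

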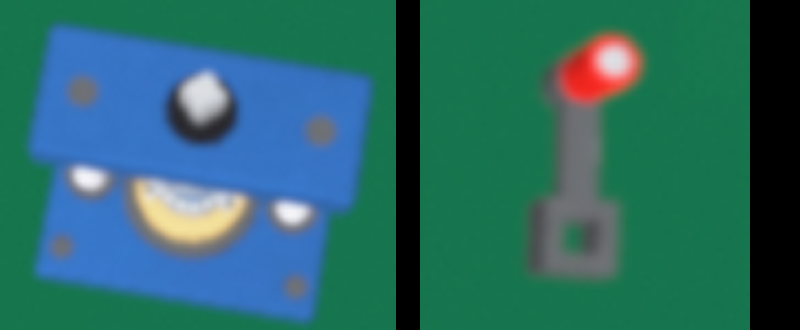

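The crop agrees with the full picture: the spindle square is at about (205,97), rotated to the press, and the crank arm runs from the hub at (575,240) to the handle at (600,70). Distances check out: hub to handle is 74 mm, and the two cameras agree on the spindle within 1 mm. Next I go over the spindle with yaw turning, and look from there.

```bash
cat >> h.py <<'E'
def plan(wps,start=None):
    o=bot.get_obs(); q=o['tool_rot']; M=R.from_quat([q[1],q[2],q[3],q[0]]).as_matrix()
    p=np.array(o['eef_pos']); y=np.arctan2(M[1,0],M[0,0])
    if start is not None: p=np.array(start[:3]);y=np.radians(start[3])
    for w in wps:
        d=np.array(w[:3])-p; dy=np.radians(w[3])-y; dy=(dy+np.pi)%(2*np.pi)-np.pi
        print('off',np.round([d[0]*np.cos(y)+d[1]*np.sin(y), d[0]*np.sin(y)-d[1]*np.cos(y), -d[2]],4),'rz',round(-np.degrees(dy)/45,4),'dist',round(np.linalg.norm(d),3))
        p=np.array(w[:3]);y=y+dy
E
python3 - <<'E'
from h import *
plan([(.35,.52,.38,130),(.5,.36,.42,98),(.56,.16,.42,66),(.58,.015,.42,43)])
E
```

```text
off [-0.179  -0.0739 -0.077 ] rz 0.7255 dist 0.208
off [-0.219   0.0121 -0.04  ] rz 0.7111 dist 0.223
off [-0.2064  0.0316 -0.    ] rz 0.7111 dist 0.209
off [-0.1243  0.0772 -0.    ] rz 0.5111 dist 0.146
```

Request:
drive_tool:
  deltas:
    - {"gripper": 0,"offset": [-0.045,-0.0185,-0.02],"angular": [0,0,0.18]}
    - {"gripper": 0,"offset": [-0.09,-0.037,-0.04],"angular": [0,0,0.36]}
    - {"gripper": 0,"offset": [-0.135,-0.055,-0.058],"angular": [0,0,0.54]}
    - {"gripper": 0,"offset": [-0.179,-0.074,-0.077],"angular": [0,0,0.725]}
    - {"gripper": 0,"offset": [-0.179,-0.074,-0.077],"angular": [0,0,0.725]}

```text
t: 0.6
eef_pos: [0.3568, 0.5156, 0.3836]
tool_rot: [0.002, 0.429, 0.904, 0.001]
contact_force: [1.4, -0.3, 0.2]
gripper_width: 1.001
grasp_force: 0.0
```

Request:
drive_tool:
  deltas:
    - {"gripper": 0,"offset": [-0.045,0.002,-0.01],"angular": [0,0,0.15]}
    - {"gripper": 0,"offset": [-0.09,0.005,-0.02],"angular": [0,0,0.3]}
    - {"gripper": 0,"offset": [-0.135,0.007,-0.03],"angular": [0,0,0.45]}
    - {"gripper": 0,"offset": [-0.18,0.01,-0.035],"angular": [0,0,0.6]}
    - {"gripper": 0,"offset": [-0.219,0.012,-0.04],"angular": [0,0,0.711]}

```text
t: 1.1
eef_pos: [0.5013, 0.3584, 0.421]
tool_rot: [0.0, 0.658, 0.753, -0.0]
contact_force: [0.2, 0.2, 0.5]
gripper_width: 1.001
grasp_force: 0.0
```

Request:
drive_tool:
  deltas:
    - {"gripper": 0,"offset": [-0.042,0.006,0],"angular": [0,0,0.15]}
    - {"gripper": 0,"offset": [-0.084,0.012,0],"angular": [0,0,0.3]}
    - {"gripper": 0,"offset": [-0.126,0.019,0],"angular": [0,0,0.45]}
    - {"gripper": 0,"offset": [-0.168,0.026,0],"angular": [0,0,0.6]}
    - {"gripper": 0,"offset": [-0.206,0.032,0],"angular": [0,0,0.711]}

```text
t: 1.6
eef_pos: [0.5607, 0.1589, 0.4206]
tool_rot: [-0.0, 0.84, 0.543, -0.0]
contact_force: [0.8, 0.4, -0.2]
gripper_width: 1.006
grasp_force: 0.0
```

Request:
drive_tool:
  deltas:
    - {"gripper": 0,"offset": [-0.035,0.02,0],"angular": [0,0,0.13]}
    - {"gripper": 0,"offset": [-0.07,0.04,0],"angular": [0,0,0.26]}
    - {"gripper": 0,"offset": [-0.1,0.06,0],"angular": [0,0,0.4]}
    - {"gripper": 0,"offset": [-0.124,0.077,0],"angular": [0,0,0.511]}
    - {"gripper": 0,"offset": [-0.124,0.077,0],"angular": [0,0,0.511]}

```text
t: 2.1
eef_pos: [0.5805, 0.0111, 0.4209]
tool_rot: [0.001, 0.932, 0.363, -0.0]
contact_force: [-0.2, -0.5, 0.2]
gripper_width: 0.998
grasp_force: 0.0
```

```bash
python3 - <<'E'
from h import *
st(); m=snap('wrist','w1',None,1.42); print(proj(m,[(.58,.0147,.236)])*1.42)
E
```

```text
t 2.1 p [0.5805 0.0111 0.4209] F [-0.25 -0.54  0.16] w 0.9979914164307979 gf 0.0
[[ 7.368e-01  6.761e-01  1.000e-04]
 [ 6.761e-01 -7.368e-01 -2.100e-03]
 [-1.400e-03  1.600e-03 -1.000e+00]]
q [-0.69   0.267  0.708  1.671 -0.178  1.27  -0.775]
[[388.98525127 292.16464497]]
```

View pics/w1.png

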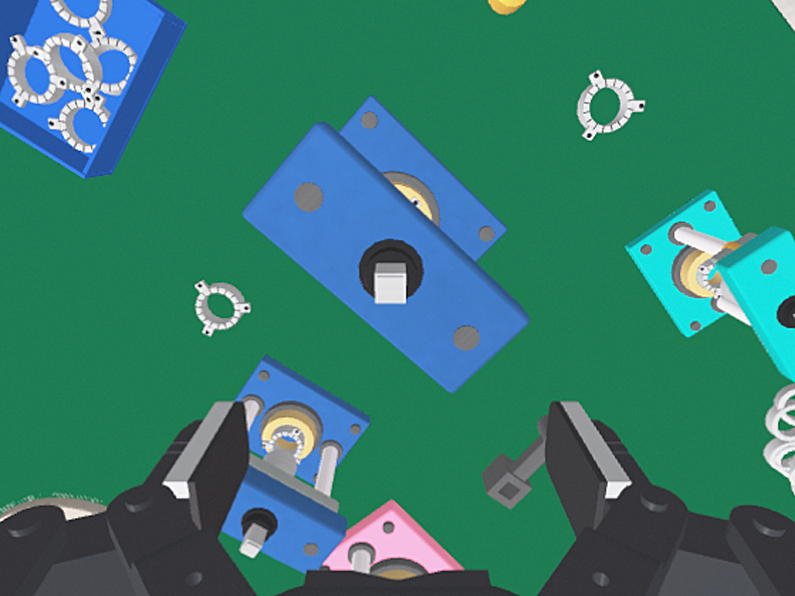

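The wrist view shows the spindle top face at about (391,290), as predicted, with its sides nearly parallel to the tool axes. I enlarge it to measure the corners.

```bash
python3 - <<'E'
from h import *
im=cv2.imread('pics/w1_raw.png')[160:225,240:310]
cv2.imwrite('pics/c2.png',cv2.resize(im,None,fx=8,fy=8,interpolation=cv2.INTER_CUBIC))
E
```

```text
(no output)
```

View pics/c2.png

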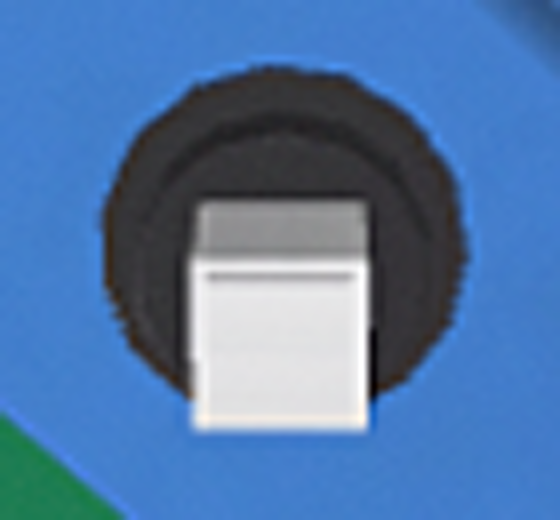

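```bash
python3 - <<'E'
from h import *
m=load('w1')
c=[onz(m,240+u/8-.44,160+v/8-.44,.2335) for u,v in((190,257),(370,257),(368,430),(193,430))]
c=np.array(c);print(c,c.mean(0))
for a,b in((0,1),(1,2),(2,3),(3,0)):
    d=c[b]-c[a];print(np.linalg.norm(d),np.degrees(np.arctan2(d[1],d[0]))%90)
t=load('top0');s=load('scene0')
u=274.6;w=202.5
# crank in w1: hub hole centre approx
print(onz(m,510/1.42,490/1.42,.034))
plan([(.58,-.12,.40,25),(.5,-.262,.30,7)])
E
```

```text
[[0.58212175 0.02708604 0.2335    ]
 [0.59315607 0.01502689 0.2335    ]
 [0.58084969 0.00387344 0.2335    ]
 [0.56990973 0.01583344 0.2335    ]] [0.58150931 0.01545496 0.2335    ]
0.016345621730604033 42.459027812519345
0.01660862355920237 42.18647117468922
0.016208773603403618 42.44954697290581
0.01660585428017065 42.65859996094261
[ 0.45462042 -0.26834441  0.034     ]
off [-0.0915  0.098   0.0207] rz 0.3965 dist 0.136
off [-0.1325  0.0949  0.1   ] rz 0.4 dist 0.191
```

Spindle is at (0.581, 0.0153) with the square at 42.4° (mod 90). All four sides measure about 16.4 mm, which fits. Now to the crank.

Request:
drive_tool:
  deltas:
    - {"gripper": 0,"offset": [-0.03,0.033,0.007],"angular": [0,0,0.13]}
    - {"gripper": 0,"offset": [-0.06,0.066,0.014],"angular": [0,0,0.26]}
    - {"gripper": 0,"offset": [-0.0915,0.098,0.0207],"angular": [0,0,0.3965]}

```text
t: 2.45
eef_pos: [0.5809, -0.1169, 0.3995]
tool_rot: [-0.0, 0.976, 0.219, -0.0]
contact_force: [0.3, -0.1, 0.1]
gripper_width: 1.001
grasp_force: 0.0
```

Request:
drive_tool:
  deltas:
    - {"gripper": 0,"offset": [-0.033,0.024,0.025],"angular": [0,0,0.1]}
    - {"gripper": 0,"offset": [-0.066,0.048,0.05],"angular": [0,0,0.2]}
    - {"gripper": 0,"offset": [-0.1,0.072,0.08],"angular": [0,0,0.3]}
    - {"gripper": 0,"offset": [-0.132,0.095,0.11],"angular": [0,0,0.4]}
    - {"gripper": 0,"offset": [-0.132,0.095,0.11],"angular": [0,0,0.4]}

```text
t: 2.95
eef_pos: [0.4968, -0.2625, 0.2867]
tool_rot: [-0.001, 0.998, 0.059, -0.004]
contact_force: [-0.1, -0.1, 0.6]
gripper_width: 0.998
grasp_force: 0.0
```

```bash
python3 - <<'E'
from h import *
st(); m=snap('wrist','w2',(120,120,480,420),2)
E
```

```text
t 2.95 p [ 0.4968 -0.2625  0.2867] F [-0.08 -0.12  0.64] w 0.997717568179185 gf 0.0
[[ 9.930e-01  1.181e-01 -7.200e-03]
 [ 1.181e-01 -9.930e-01  6.000e-04]
 [-7.100e-03 -1.500e-03 -1.000e+00]]
q [-0.282  0.413  0.858  1.885 -0.362  1.015 -0.721]
```

View pics/w2.png

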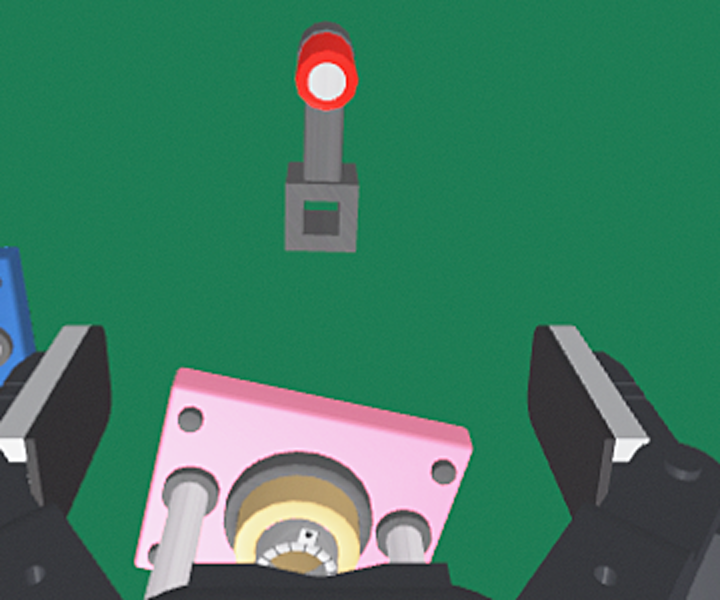

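The wrist view shows the hub top at (286..357, 182..251) and the handle top at (327,82), both in the 2x crop, with the pink look-alike press behind.

```bash
python3 - <<'E'
from h import *
m=load('w2');f=lambda u,v,z:onz(m,120+u/2-.25,120+v/2-.25,z)
c=np.array([f(*p,.034) for p in((286,182),(357,183),(356,251.5),(286,250.5))])
print(c.mean(0),[(round(np.linalg.norm(c[(i+1)%4]-c[i]),4),np.degrees(np.arctan2(*(c[(i+1)%4]-c[i])[1::-1]))%90) for i in range(4)])
h=f(327,82,.0835);hub=c.mean(0);print('handle',h,np.linalg.norm((h-hub)[:2]),np.degrees(np.arctan2(*(h-hub)[1::-1])))
a=[f(*p,.030) for p in((305,150),(305,178),(342,150),(342,178))];print(np.round(a,4))
t=load('top0')
print('pink bridge',[np.round(onz(t,u/1.42,v/1.42,.198),3)[:2] for u,v in((507,465),(617,493),(560,502))])
E
```

```text
[ 0.4537419  -0.26798865  0.034     ] [(np.float64(0.0329), np.float64(5.908485791242569)), (np.float64(0.0347), np.float64(6.913060167295754)), (np.float64(0.0335), np.float64(5.8744383654217245)), (np.float64(0.0347), np.float64(5.904633016646734))]
handle [ 0.52751753 -0.2612691   0.0835    ] 0.07408100539063589 5.204189278935424
[[ 0.4845 -0.2568  0.03  ]
 [ 0.4709 -0.2583  0.03  ]
 [ 0.4865 -0.2738  0.03  ]
 [ 0.473  -0.2755  0.03  ]]
pink bridge [array([ 0.309, -0.193]), array([ 0.294, -0.363]), array([ 0.268, -0.278])]
```

```bash
python3 - <<'E'
from h import *
plan([(.4905,-.2641,.15,6.0),(.4905,-.2641,.0875,6)])
plan([(.4905,-.2641,.15,6.0)],(.4975,-.262,.289,7))
st()
E
```

```text
off [-0.0093  0.0024  0.1381] rz 0.0234 dist 0.138
off [0.     0.     0.0625] rz -0.0 dist 0.062
off [-0.0072  0.0012  0.139 ] rz 0.0222 dist 0.139
t 3.0 p [ 0.4994 -0.2606  0.2881] F [ 0.42 -0.04  0.72] w 1.0002237436505093 gf 0.0
[[ 0.9924  0.1228 -0.0045]
 [ 0.1228 -0.9924  0.0011]
 [-0.0043 -0.0016 -1.    ]]
q [-0.285  0.412  0.856  1.882 -0.362  1.016 -0.722]
```

Request:
drive_tool:
  deltas:
    - {"gripper": 0,"offset": [-0.004,0.001,0.04],"angular": [0,0,0.022]}
    - {"gripper": 0,"offset": [-0.008,0.0015,0.08],"angular": [0,0,0.022]}
    - {"gripper": 0,"offset": [-0.009,0.002,0.12],"angular": [0,0,0.022]}
    - {"gripper": 0,"offset": [-0.009,0.002,0.138],"angular": [0,0,0.022]}
    - {"gripper": 0,"offset": [-0.009,0.002,0.138],"angular": [0,0,0.022]}

```text
t: 3.5
eef_pos: [0.4934, -0.2601, 0.1499]
tool_rot: [-0.001, 0.998, 0.057, -0.002]
contact_force: [-0.3, -0.4, 1.0]
gripper_width: 1.002
grasp_force: 0.0
```

```bash
python3 - <<'E'
from h import *
m=snap('wrist','w3',(160,100,400,300),3)
st();plan([(.4905,-.2641,.0875,6.0)])
E
```

```text
t 3.55 p [ 0.494  -0.2612  0.1517] F [ 0.58  0.75 -0.19] w 1.001888436017735 gf 0.0
[[ 0.9937  0.1121 -0.0012]
 [ 0.1121 -0.9937  0.0014]
 [-0.001  -0.0015 -1.    ]]
q [-0.152  0.587  0.703  1.994 -0.548  0.759 -0.578]
off [-0.0038  0.0025  0.0642] rz 0.0097 dist 0.064
```

View pics/w3.png

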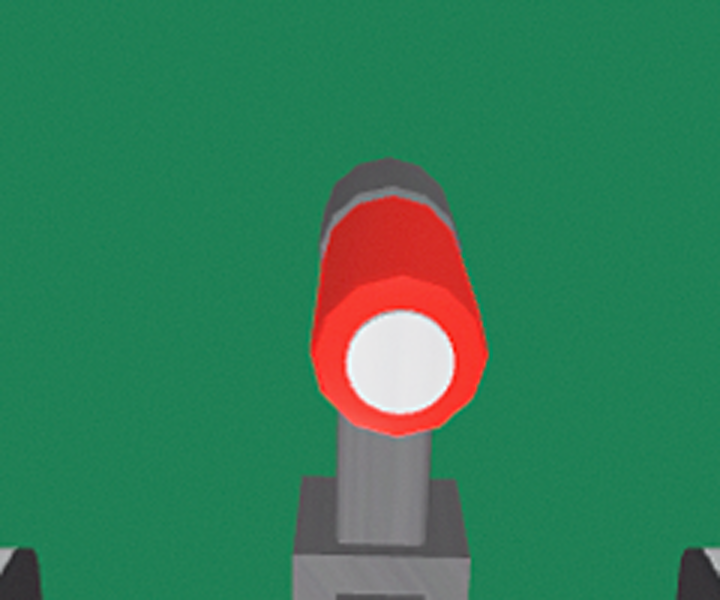

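The close view shows the handle top at (400,360) and the bar running straight down between the fingers to the hub at (381,560). I lower and grip.

Request:
drive_tool:
  deltas:
    - {"gripper": 0,"offset": [-0.002,0.001,0.025],"angular": [0,0,0.01]}
    - {"gripper": 0,"offset": [-0.0038,0.0025,0.05],"angular": [0,0,0.01]}
    - {"gripper": 0,"offset": [-0.0038,0.0025,0.0642],"angular": [0,0,0.01]}
    - {"gripper": 120,"offset": [-0.0038,0.0025,0.0642],"angular": [0,0,0.01]}
    - {"gripper": 150,"offset": [-0.0038,0.0025,0.0642],"angular": [0,0,0.01]}
  grip_force: 30

```text
t: 4.05
eef_pos: [0.4904, -0.2661, 0.0891]
tool_rot: [0.0, 0.999, 0.051, 0.001]
contact_force: [0.3, 0.5, -0.3]
gripper_width: 0.69
grasp_force: 0.0
```

Request:
drive_tool:
  deltas:
    - {"gripper": 180,"offset": [0,0,0],"angular": [0,0,0]}
    - {"gripper": 255,"offset": [0,0,0],"angular": [0,0,0]}
    - {"gripper": 255,"offset": [0,0,0],"angular": [0,0,0]}
    - {"gripper": 255,"offset": [0,0,0],"angular": [0,0,0]}
    - {"gripper": 255,"offset": [0,0,0],"angular": [0,0,0]}

```text
t: 4.55
eef_pos: [0.49, -0.266, 0.0889]
tool_rot: [-0.0, 0.999, 0.05, 0.001]
contact_force: [0.0, 1.7, 7.1]
gripper_width: 0.198
grasp_force: 31.8
```

```bash
python3 - <<'E'
from h import *
st()
E
```

```text
t 4.55 p [ 0.49   -0.266   0.0889] F [0.01 1.72 7.13] w 0.19811495184353478 gf 31.788981556892395
[[ 9.950e-01  1.003e-01  1.400e-03]
 [ 1.003e-01 -9.950e-01  4.000e-04]
 [ 1.500e-03 -2.000e-04 -1.000e+00]]
q [-0.072  0.676  0.61   2.018 -0.642  0.644 -0.504]
```

Request:
drive_tool:
  deltas:
    - {"gripper": 255,"offset": [0,0,0],"angular": [0,0,0]}
    - {"gripper": 255,"offset": [0,0,-0.01],"angular": [0,0,0]}
    - {"gripper": 255,"offset": [0,0,-0.04],"angular": [0,0,0]}
    - {"gripper": 255,"offset": [0,0,-0.08],"angular": [0,0,0]}
    - {"gripper": 255,"offset": [0,0,-0.12],"angular": [0,0,0]}
  grip_force: 70

```text
t: 5.05
eef_pos: [0.4884, -0.2657, 0.2089]
tool_rot: [-0.0, 0.999, 0.05, -0.001]
contact_force: [2.0, -0.5, -4.2]
gripper_width: 0.189
grasp_force: 69.2
```

Request:
drive_tool:
  deltas:
    - {"gripper": 255,"offset": [0,0,-0.04],"angular": [0,0,0]}
    - {"gripper": 255,"offset": [0,0,-0.08],"angular": [0,0,0]}
    - {"gripper": 255,"offset": [0,0,-0.12],"angular": [0,0,0]}
    - {"gripper": 255,"offset": [0,0,-0.15],"angular": [0,0,0]}
    - {"gripper": 255,"offset": [0,0,-0.15],"angular": [0,0,0]}

```text
t: 5.55
eef_pos: [0.4901, -0.2674, 0.3619]
tool_rot: [0.001, 0.999, 0.05, 0.003]
contact_force: [-0.0, -0.7, -5.5]
gripper_width: 0.186
grasp_force: 69.4
```

```bash
python3 - <<'E'
from h import *
st();m=snap('wrist','w4',(150,100,430,420),1.85);T=np.array(m['cam_to_world'])
o=bot.get_obs();q=o['tool_rot'];r=R.from_quat([q[1],q[2],q[3],q[0]])
print((r.inv()).apply(T[:3,3]-o['eef_pos']))
plan([(.545,-.14,.40,22)])
E
```

```text
t 5.55 p [ 0.4901 -0.2674  0.3619] F [-0.05 -0.69 -5.5 ] w 0.18633011934444496 gf 69.38702702522278
[[ 0.995   0.0996  0.0064]
 [ 0.0996 -0.995  -0.0017]
 [ 0.0062  0.0023 -1.    ]]
q [-0.351  0.317  0.937  1.816 -0.282  1.143 -0.792]
[ 0.083799    0.0005857  -0.07271311]
off [ 0.068  -0.1202 -0.0407] rz -0.3612 dist 0.144
```

View pics/w4.png

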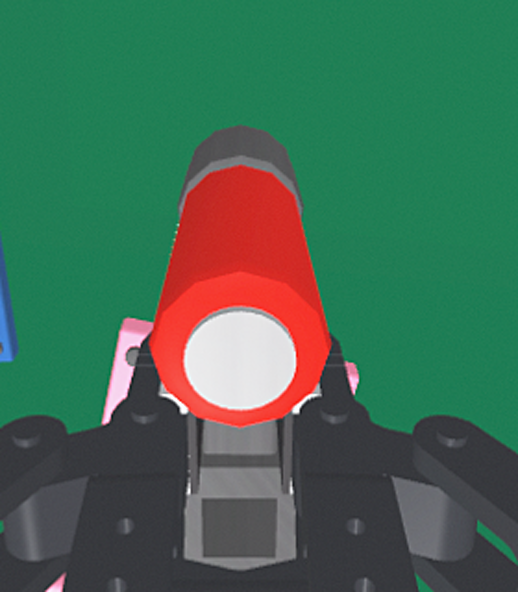

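The wrist view shows the crank held straight: handle top at (240,358), and the hub's square hole at about (202..276, 498..555) in the crop. I work out both in the tool frame.

```bash
cat >> h.py <<'E'
def hand(m,u,v,zt,C=np.array([.0838,.0006,-.0727])):
    # pixel -> tool frame at tool height zt; camera rotation in tool fixed (from w3 at rest)
    p=cv2.undistortPoints(np.array([[[u,v]]],float),K(m),np.array(m['dist'],float))[0,0]
    d=RC@np.array([p[0],-p[1],-1]); return C+d*(zt-C[2])/d[2]
o0=optics.camera_model('wrist'); ob=bot.get_obs(); _q=ob['tool_rot']
_r=R.from_quat([_q[1],_q[2],_q[3],_q[0]]).as_matrix(); RC=_r.T@np.array(o0['cam_to_world'])[:3,:3]
E
python3 - <<'E'
from h import *
m=load('w4');f=lambda u,v,z:hand(m,150+u/1.85-.25,100+v/1.85-.25,z)
for dz in(0,.002):
  print([np.round(f(*p,.0549+dz),4) for p in((202,498),(276,498),(276,556),(202,556))], 'hubcorners',[np.round(f(*p,.0549+dz),4) for p in((184,470),(296,470))])
  print('handle',f(240,358,.0054+dz),f(184,358,.0054+dz),f(298,358,.0054+dz))
print(np.round(RC,4))
E
```

```text
[array([-0.0301, -0.0081,  0.0549]), array([-0.0301,  0.009 ,  0.0549]), array([-0.0471,  0.0093,  0.0549]), array([-0.0471, -0.0084,  0.0549])] hubcorners [array([-0.0222, -0.0121,  0.0549]), array([-0.0222,  0.0134,  0.0549])]
handle [0.03669198 0.00065588 0.0054    ] [ 0.03669998 -0.00668961  0.0054    ] [0.03668575 0.00826424 0.0054    ]
[array([-0.0318, -0.0083,  0.0569]), array([-0.0319,  0.0091,  0.0569]), array([-0.0492,  0.0094,  0.0569]), array([-0.0492, -0.0086,  0.0569])] hubcorners [array([-0.0239, -0.0123,  0.0569]), array([-0.0239,  0.0136,  0.0569])]
handle [0.03548563 0.00065731 0.0074    ] [ 0.03549383 -0.00687628  0.0074    ] [0.03547924 0.00846051 0.0074    ]
[[-7.000e-04  9.480e-01  3.183e-01]
 [ 1.000e+00  8.000e-04 -2.000e-04]
 [-4.000e-04  3.183e-01 -9.480e-01]]
```

```bash
python3 - <<'E'
from h import *
st();plan([(.56,-.11,.395,24),(.6094,.0418,.395,42.4),(.6094,.0418,.345,42.4)])
E
```

```text
t 5.6 p [ 0.4894 -0.2664  0.3593] F [ 0.2  -0.3  -4.89] w 0.18949603059299214 gf 69.35886740684509
[[ 9.950e-01  1.001e-01  2.900e-03]
 [ 1.001e-01 -9.950e-01 -1.000e-04]
 [ 2.900e-03  4.000e-04 -1.000e+00]]
q [-0.35   0.319  0.935  1.819 -0.283  1.141 -0.791]
off [ 0.0859 -0.1485 -0.0357] rz -0.4057 dist 0.175
off [ 0.1069 -0.1186 -0.    ] rz -0.4089 dist 0.16
off [0.   0.   0.05] rz -0.0 dist 0.05
```

Request:
drive_tool:
  deltas:
    - {"gripper": 255,"offset": [0.01,-0.02,-0.015],"angular": [0,0,-0.08]}
    - {"gripper": 255,"offset": [0.03,-0.055,-0.0357],"angular": [0,0,-0.16]}
    - {"gripper": 255,"offset": [0.052,-0.09,-0.0357],"angular": [0,0,-0.25]}
    - {"gripper": 255,"offset": [0.072,-0.125,-0.0357],"angular": [0,0,-0.34]}
    - {"gripper": 255,"offset": [0.0859,-0.1485,-0.0357],"angular": [0,0,-0.4057]}

```text
t: 6.1
eef_pos: [0.5601, -0.1058, 0.3913]
tool_rot: [-0.001, 0.977, 0.211, -0.002]
contact_force: [0.4, 1.5, -4.4]
gripper_width: 0.191
grasp_force: 69.5
```

Request:
drive_tool:
  deltas:
    - {"gripper": 255,"offset": [0.03,-0.033,0],"angular": [0,0,-0.12]}
    - {"gripper": 255,"offset": [0.06,-0.066,0],"angular": [0,0,-0.24]}
    - {"gripper": 255,"offset": [0.085,-0.095,0],"angular": [0,0,-0.34]}
    - {"gripper": 255,"offset": [0.1069,-0.1186,0],"angular": [0,0,-0.4089]}
    - {"gripper": 255,"offset": [0.1069,-0.1186,0.01],"angular": [0,0,-0.4089]}

```text
t: 6.6
eef_pos: [0.6108, 0.0484, 0.3827]
tool_rot: [-0.001, 0.931, 0.366, 0.0]
contact_force: [0.3, 0.3, -4.4]
gripper_width: 0.189
grasp_force: 69.5
```

Request:
drive_tool:
  deltas:
    - {"gripper": 255,"offset": [0,0,0.015],"angular": [0,0,0]}
    - {"gripper": 255,"offset": [0,0,0.03],"angular": [0,0,0]}
    - {"gripper": 255,"offset": [0,0,0.04],"angular": [0,0,0]}
    - {"gripper": 255,"offset": [0,0,0.04],"angular": [0,0,0]}
    - {"gripper": 255,"offset": [0,0,0.04],"angular": [0,0,0]}

```text
t: 7.1
eef_pos: [0.6093, 0.0414, 0.3437]
tool_rot: [0.0, 0.933, 0.361, -0.0]
contact_force: [0.1, 0.1, -4.7]
gripper_width: 0.19
grasp_force: 69.4
```

```bash
python3 - <<'E'
from h import *
st();m=snap('wrist','w5',(150,140,430,420),2.1);plan([(.6094,.0418,.340,42.4)])
print((proj(m,[(.5812,.0154,.236)])-[150,140])*2.1)
E
```

```text
t 7.1 p [0.6093 0.0414 0.3437] F [ 0.1   0.06 -4.73] w 0.1899033264944251 gf 69.35531616210938
[[ 7.392e-01  6.735e-01 -2.000e-04]
 [ 6.735e-01 -7.392e-01 -2.000e-04]
 [-3.000e-04  0.000e+00 -1.000e+00]]
q [-0.683  0.393  0.688  1.705 -0.271  1.141 -0.75 ]
off [ 0.     -0.0003  0.0042] rz -0.001 dist 0.004
[[270.67541517 369.29599312]]
```

View pics/w5.png

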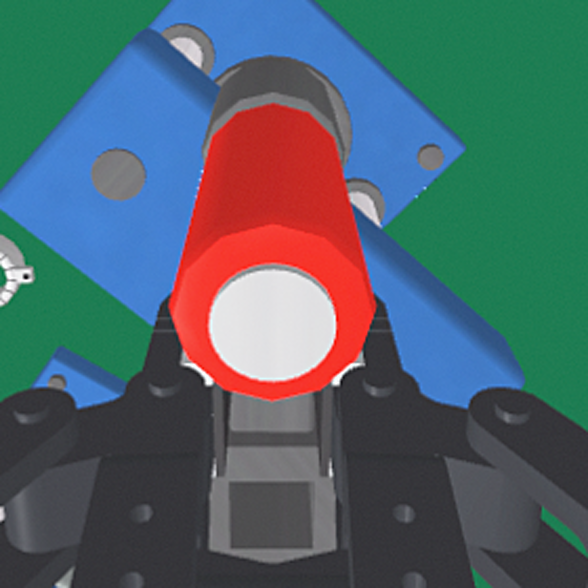

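The crank is over the spindle: hub hole at about (271,515), handle at (272,325), and the spindle is hidden beneath. The pose matches the target within 0.5 mm. I descend gently.

Request:
drive_tool:
  deltas:
    - {"gripper": 255,"offset": [0,-0.0003,0.006],"angular": [0,0,0]}
    - {"gripper": 255,"offset": [0,-0.0003,0.012],"angular": [0,0,0]}
    - {"gripper": 255,"offset": [0,-0.0003,0.018],"angular": [0,0,0]}
    - {"gripper": 255,"offset": [0,-0.0003,0.021],"angular": [0,0,0]}
    - {"gripper": 255,"offset": [0,-0.0003,0.023],"angular": [0,0,0]}

```text
t: 7.65
eef_pos: [0.6093, 0.0426, 0.3212]
tool_rot: [-0.0, 0.932, 0.362, 0.0]
contact_force: [-2.4, 1.7, 6.5]
gripper_width: 0.187
grasp_force: 70.9
```

Request:
drive_tool:
  deltas:
    - {"gripper": 255,"offset": [0,-0.0004,0],"angular": [0,0,0]}
    - {"gripper": 255,"offset": [0,-0.0008,0],"angular": [0,0,0]}
    - {"gripper": 255,"offset": [0,-0.0008,0.001],"angular": [0,0,0]}

```text
t: 7.95
eef_pos: [0.6092, 0.0427, 0.3209]
tool_rot: [0.0, 0.932, 0.362, 0.001]
contact_force: [-2.6, 0.7, 9.5]
gripper_width: 0.184
grasp_force: 71.2
```

```bash
python3 - <<'E'
from h import *
st();o=bot.get_obs();print(totool(o['contact_force']),totool(o['torque']))
E
```

```text
t 7.95 p [0.6092 0.0427 0.3209] F [-2.57  0.73  9.45] w 0.1840447068635681 gf 71.19713187217712
[[ 7.384e-01  6.744e-01  2.000e-03]
 [ 6.744e-01 -7.384e-01  2.000e-04]
 [ 1.600e-03  1.200e-03 -1.000e+00]]
q [-0.676  0.414  0.678  1.733 -0.288  1.095 -0.737]
[-1.39175384 -2.25973257 -9.45982971] [ 0.29850764 -0.89091875  0.11772353]
```

Request:
drive_tool:
  deltas:
    - {"gripper": 255,"offset": [0,0,-0.0025],"angular": [0,0,0]}
    - {"gripper": 255,"offset": [-0.0006,-0.0004,-0.0025],"angular": [0,0,0]}
    - {"gripper": 255,"offset": [-0.0006,-0.0004,0],"angular": [0,0,0]}
    - {"gripper": 255,"offset": [-0.0006,-0.0004,0.002],"angular": [0,0,0]}
    - {"gripper": 255,"offset": [-0.0006,-0.0004,0.003],"angular": [0,0,0]}

```text
t: 8.45
eef_pos: [0.6097, 0.0437, 0.3185]
tool_rot: [0.0, 0.932, 0.362, 0.003]
contact_force: [1.9, 2.4, 10.5]
gripper_width: 0.187
grasp_force: 71.6
```

```bash
python3 - <<'E'
from h import *
st();o=bot.get_obs();print(totool(o['contact_force']),totool(o['torque']))
E
```

```text
t 8.45 p [0.6097 0.0437 0.3185] F [ 1.91  2.37 10.5 ] w 0.1874572476175446 gf 71.58348798751831
[[ 0.7377  0.6752  0.0051]
 [ 0.6752 -0.7377  0.0015]
 [ 0.0048  0.0023 -1.    ]]
q [-0.676  0.415  0.676  1.736 -0.291  1.087 -0.736]
[  3.05953539  -0.43619054 -10.48271531] [-0.11599284  0.03972801 -0.00869535]
```

Request:
drive_tool:
  deltas:
    - {"gripper": 255,"offset": [0.0005,0,0],"angular": [0,0,0]}
    - {"gripper": 255,"offset": [0.0006,0,0.001],"angular": [0,0,0]}
    - {"gripper": 255,"offset": [0.0006,0,0.002],"angular": [0,0,0]}
    - {"gripper": 255,"offset": [0.0006,0,0.0035],"angular": [0,0,0]}

```text
t: 8.85
eef_pos: [0.6098, 0.0437, 0.3146]
tool_rot: [0.0, 0.932, 0.362, 0.002]
contact_force: [3.8, -1.9, -3.4]
gripper_width: 0.188
grasp_force: 70.0
```

```bash
python3 - <<'E'
from h import *
st();o=bot.get_obs();print(totool(o['contact_force']),totool(o['torque']))
E
```

```text
t 8.85 p [0.6098 0.0437 0.3146] F [ 3.84 -1.9  -3.39] w 0.18847788849614025 gf 70.03404378890991
[[ 7.376e-01  6.752e-01  4.200e-03]
 [ 6.752e-01 -7.377e-01  7.000e-04]
 [ 3.600e-03  2.300e-03 -1.000e+00]]
q [-0.674  0.42   0.674  1.739 -0.293  1.081 -0.734]
[1.53961845 3.98956584 3.40596114] [-0.66864833  0.15417631 -0.15450088]
```

Request:
drive_tool:
  deltas:
    - {"gripper": 255,"offset": [0.0002,0.0005,0.002],"angular": [0,0,0]}
    - {"gripper": 255,"offset": [0.0002,0.0005,0.004],"angular": [0,0,0]}
    - {"gripper": 255,"offset": [0.0002,0.0005,0.006],"angular": [0,0,0]}
    - {"gripper": 255,"offset": [0.0002,0.0005,0.008],"angular": [0,0,0]}
    - {"gripper": 255,"offset": [0.0002,0.0005,0.01],"angular": [0,0,0]}

```text
t: 9.35
eef_pos: [0.6093, 0.043, 0.3033]
tool_rot: [0.0, 0.932, 0.362, 0.001]
contact_force: [4.3, -0.4, 0.6]
gripper_width: 0.186
grasp_force: 70.4
```

```bash
python3 - <<'E'
from h import *
st();o=bot.get_obs();print(totool(o['contact_force']),totool(o['torque']))
E
```

```text
t 9.35 p [0.6093 0.043  0.3033] F [ 4.3  -0.38  0.61] w 0.18632417931407985 gf 70.41619777679443
[[ 7.383e-01  6.745e-01  1.300e-03]
 [ 6.745e-01 -7.383e-01 -0.000e+00]
 [ 1.000e-03  9.000e-04 -1.000e+00]]
q [-0.668  0.432  0.669  1.751 -0.301  1.062 -0.726]
[ 2.91954052  3.18006114 -0.60050466] [-0.8249828   0.64073499 -0.11773438]
```

Request:
drive_tool:
  deltas:
    - {"gripper": 255,"offset": [0.0003,0.0004,0.001],"angular": [0,0,0]}
    - {"gripper": 255,"offset": [0.0004,0.0004,0.002],"angular": [0,0,0]}
    - {"gripper": 255,"offset": [0.0004,0.0004,0.003],"angular": [0,0,0]}
    - {"gripper": 255,"offset": [0.0004,0.0004,0.003],"angular": [0,0,0]}

```text
t: 9.75
eef_pos: [0.6095, 0.043, 0.3011]
tool_rot: [-0.0, 0.932, 0.362, 0.0]
contact_force: [1.9, -0.1, 7.0]
gripper_width: 0.189
grasp_force: 71.4
```

Request:
drive_tool:
  deltas:
    - {"gripper": 150,"offset": [0,0,0],"angular": [0,0,0]}
    - {"gripper": 80,"offset": [0,0,0],"angular": [0,0,0]}
    - {"gripper": 0,"offset": [0,0,0],"angular": [0,0,0]}
    - {"gripper": 0,"offset": [0,0,-0.003],"angular": [0,0,0]}
    - {"gripper": 0,"offset": [0,0,-0.006],"angular": [0,0,0]}
  grip_force: 40

```text
t: 10.25
eef_pos: [0.6091, 0.043, 0.3061]
tool_rot: [-0.0, 0.932, 0.362, -0.0]
contact_force: [0.1, -0.1, 0.8]
gripper_width: 0.989
grasp_force: 0.0
```

```bash
python3 - <<'E'
from h import *
st();m=snap('wrist','w6',(140,120,440,420),2)
print((proj(m,[(.5812+.075*np.cos(.74),.0154+.075*np.sin(.74),.2955)])-[140,120])*2)
E
```

```text
t 10.25 p [0.6091 0.043  0.3061] F [ 0.05 -0.15  0.79] w 0.9891395004094105 gf 0.0
[[ 7.383e-01  6.745e-01 -8.000e-04]
 [ 6.745e-01 -7.383e-01 -1.000e-04]
 [-7.000e-04 -5.000e-04 -1.000e+00]]
q [-0.669  0.429  0.67   1.747 -0.299  1.07  -0.728]
[[287.43462458 340.16917287]]
```

View pics/w6.png

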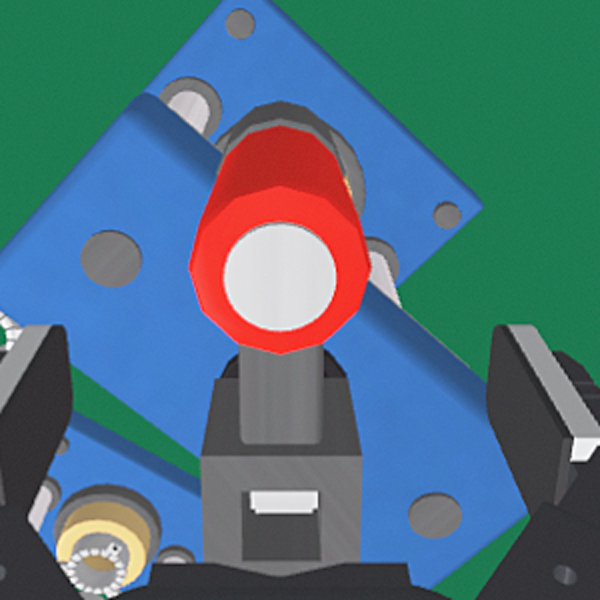

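The hub is on the square, with the spindle top visible inside the hole at (284,502). The handle top is at (280,277). I check the heights from sizes.

```bash
python3 - <<'E'
from h import *
m=load('w6');f=lambda u,v,z:hand(m,140+u/2-.25,120+v/2-.25,z)
P=bot.get_obs()['eef_pos']
for hz in(.246,.249,.252,.255):
    z=P[2]-hz
    print(hz,'hub top w',f(202,456,z)[:2],f(361,456,z)[:2],'hole',f(242,490,z)[:2],f(321,490,z)[:2],f(243,560,z)[:2],'handle',f(280,277,z-.0495)[:2], f(190,277,z-.0495)[1]-f(370,277,z-.0495)[1])
print('spindle',f(252,490,P[2]-.236),f(318,490,P[2]-.236),f(285,513,P[2]-.236))
E
```

```text
0.246 hub top w [-0.02403806 -0.01625611] [-0.02408629  0.01860495] hole [-0.03318212 -0.00763952] [-0.03320739  0.0099915 ] [-0.05303051 -0.00773705] handle [0.04312377 0.00076264] -0.022729463793076568
0.249 hub top w [-0.02161584 -0.01587749] [-0.02166298  0.01820053] hole [-0.0305545  -0.00745444] [-0.03057921  0.00978055] [-0.04995706 -0.00754978] handle [0.04457544 0.00075684] -0.021918283915513162
0.252 hub top w [-0.01919361 -0.01549887] [-0.01923967  0.01779611] hole [-0.02792688 -0.00726937] [-0.02795102  0.0095696 ] [-0.04688362 -0.00736252] handle [0.04602711 0.00075104] -0.021107104037949763
0.255 hub top w [-0.01677139 -0.01512026] [-0.01681636  0.01739168] hole [-0.02529927 -0.0070843 ] [-0.02532284  0.00935865] [-0.04381017 -0.00717525] handle [0.04747878 0.00074523] -0.020295924160386357
spindle [-0.041945   -0.00585782  0.07086075] [-0.04196721  0.00997496  0.07086075] [-0.04879445  0.00207061  0.07086075]
```

```bash
cat > fit.py <<'E'
from h import *
from scipy.optimize import least_squares
m=load('w6');P=np.array(bot.get_obs()['eef_pos']);C=np.array([.0838,.0006,-.0727])
obs=[((17,-17,34),202,456),((17,17,34),361,456),((8.6,-8.6,34),242,490),((8.6,8.6,34),321,490),((-8.6,-8.6,34),243,560),((-8.6,8.6,34),321,560),((75,0,83.5),280,277),((17,-17,0),215,378)]
L=np.array([o[0] for o in obs])/1000; px=np.array([[140+o[1]/2-.25,120+o[2]/2-.25] for o in obs])
def pr(v):
    x,y,z,th,ps=v  # hub-underside centre in tool frame; th pitch (handle down +), ps yaw; crank z up = -tool z
    A=L*[1,1,-1]
    r=R.from_euler('zy',[ps,-th]).as_matrix()
    Q=A@r.T+[x,y,z]
    c=(Q-C)@RC*[1,-1,-1]
    return cv2.projectPoints(c.reshape(-1,1,3),np.zeros(3),np.zeros(3),K(m),np.array(m['dist'],float))[0][:,0]
s=least_squares(lambda v:(pr(v)-px).ravel(),[-.04,0,P[2]-.212,0,0],x_scale=[.01,.01,.01,.1,.1])
print(s.x,'pitch deg',np.degrees(s.x[3]),'underside world z',P[2]-s.x[2]);print(np.round(s.fun.reshape(-1,2),1).tolist())
E
python3 fit.py
```

```text
[-0.04092248  0.00120543  0.08881498  0.10143255 -0.00529417] pitch deg 5.811657036576003 underside world z 0.21804577674102552
[[-0.4, -0.0], [0.2, -0.5], [-0.2, 0.3], [0.3, 0.1], [-0.1, -0.1], [0.0, -0.3], [0.2, 0.1], [-0.1, 0.5]]
```

The fit is good (under 0.6 px). The crank sits tilted 5.8°, handle end low, with the underside about 6 mm above the collar: it pitched in the pads on the way down. I'll grip the handle with the pads closing along the arm, which levels it, then press it down to the collar.

Request:
drive_tool:
  deltas:
    - {"gripper": 0,"offset": [0,0,-0.04],"angular": [0,0,0]}
    - {"gripper": 0,"offset": [0.01,0,-0.075],"angular": [0,0,-0.15]}
    - {"gripper": 0,"offset": [0.02,0,-0.075],"angular": [0,0,-0.3]}
    - {"gripper": 0,"offset": [0.03,0,-0.075],"angular": [0,0,-0.48]}
    - {"gripper": 0,"offset": [0.038,-0.001,-0.075],"angular": [0,0,-0.66]}

```text
t: 10.8
eef_pos: [0.6372, 0.0699, 0.3816]
tool_rot: [0.0, 0.807, 0.591, 0.0]
contact_force: [1.1, 1.6, -0.4]
gripper_width: 1.001
grasp_force: 0.0
```

Request:
drive_tool:
  deltas:
    - {"gripper": 0,"offset": [0,0,0],"angular": [0,0,-0.18]}
    - {"gripper": 0,"offset": [0,0,0],"angular": [0,0,-0.35]}
    - {"gripper": 0,"offset": [0,0,0],"angular": [0,0,-0.52]}
    - {"gripper": 0,"offset": [0,0,0],"angular": [0,0,-0.67]}

```text
t: 11.2
eef_pos: [0.6367, 0.0693, 0.3813]
tool_rot: [-0.0, 0.626, 0.78, 0.0]
contact_force: [0.5, -0.8, -0.7]
gripper_width: 0.995
grasp_force: 0.0
```

Request:
drive_tool:
  deltas:
    - {"gripper": 0,"offset": [0,0,0],"angular": [0,0,-0.18]}
    - {"gripper": 0,"offset": [0,0,0],"angular": [0,0,-0.35]}
    - {"gripper": 0,"offset": [0,0,0],"angular": [0,0,-0.52]}
    - {"gripper": 0,"offset": [0,0,0],"angular": [0,0,-0.67]}
    - {"gripper": 0,"offset": [0,0,0],"angular": [0,0,-0.67]}

```text
t: 11.7
eef_pos: [0.6367, 0.0692, 0.3813]
tool_rot: [-0.0, 0.403, 0.915, 0.0]
contact_force: [-0.1, 0.6, -0.9]
gripper_width: 1.0
grasp_force: 0.0
```

```bash
python3 - <<'E'
from h import *
st();plan([(.638,.068,.327,132.5)])
E
```

```text
t 11.7 p [0.6367 0.0692 0.3813] F [-0.09  0.61 -0.89] w 0.9999404074191784 gf 0.0
[[-6.750e-01  7.378e-01  0.000e+00]
 [ 7.378e-01  6.750e-01  2.000e-04]
 [ 1.000e-04  1.000e-04 -1.000e+00]]
q [-0.468  0.372  0.357  1.568 -0.136  1.225  0.654]
off [-0.0017  0.0001  0.0543] rz -0.001 dist 0.054
```

Request:
drive_tool:
  deltas:
    - {"gripper": 0,"offset": [-0.0017,0,0.025],"angular": [0,0,0]}
    - {"gripper": 0,"offset": [-0.0017,0,0.045],"angular": [0,0,0]}
    - {"gripper": 0,"offset": [-0.0017,0,0.0543],"angular": [0,0,0]}
    - {"gripper": 110,"offset": [-0.0017,0,0.0543],"angular": [0,0,0]}
    - {"gripper": 140,"offset": [-0.0017,0,0.0543],"angular": [0,0,0]}

```text
t: 12.2
eef_pos: [0.6383, 0.0682, 0.3277]
tool_rot: [0.0, 0.404, 0.915, 0.0]
contact_force: [0.1, 0.2, 0.6]
gripper_width: 0.691
grasp_force: 0.0
```

Request:
drive_tool:
  deltas:
    - {"gripper": 170,"offset": [0,0,0],"angular": [0,0,0]}
    - {"gripper": 255,"offset": [0,0,0],"angular": [0,0,0]}
    - {"gripper": 255,"offset": [0,0,0],"angular": [0,0,0]}
    - {"gripper": 255,"offset": [0,0,0],"angular": [0,0,0]}
    - {"gripper": 255,"offset": [0,0,0],"angular": [0,0,0]}
  grip_force: 60

```text
t: 12.7
eef_pos: [0.6379, 0.0669, 0.3288]
tool_rot: [0.0, 0.404, 0.915, -0.0]
contact_force: [-3.5, -1.9, 9.3]
gripper_width: 0.267
grasp_force: 58.1
```

```bash
python3 - <<'E'
from h import *
st();o=bot.get_obs();print(totool(o['contact_force']),totool(o['torque']))
E
```

```text
t 12.7 p [0.6379 0.0669 0.3288] F [-3.53 -1.91  9.27] w 0.26677208840105143 gf 58.081215620040894
[[-6.738e-01  7.389e-01  5.000e-04]
 [ 7.389e-01  6.738e-01 -1.000e-03]
 [-1.100e-03 -3.000e-04 -1.000e+00]]
q [-0.457  0.413  0.348  1.632 -0.151  1.123  0.669]
[ 0.95796133 -3.90098972 -9.26926665] [ 1.66043489  0.21608352 -0.03656514]
```

Request:
drive_tool:
  deltas:
    - {"gripper": 255,"offset": [0,-0.001,0],"angular": [0,0,0]}
    - {"gripper": 255,"offset": [0,-0.002,0],"angular": [0,0,0]}
    - {"gripper": 255,"offset": [0,-0.002,0.001],"angular": [0,0,0]}
    - {"gripper": 255,"offset": [0,-0.002,0.002],"angular": [0,0,0]}

```text
t: 13.1
eef_pos: [0.6377, 0.0667, 0.3284]
tool_rot: [0.002, 0.403, 0.915, 0.001]
contact_force: [-0.7, 0.6, 17.4]
gripper_width: 0.269
grasp_force: 62.3
```

```bash
python3 - <<'E'
from h import *
st();o=bot.get_obs();print(totool(o['contact_force']),totool(o['torque']))
E
```

```text
t 13.1 p [0.6377 0.0667 0.3284] F [-0.71  0.59 17.37] w 0.268500014543684 gf 62.328529357910156
[[-6.745e-01  7.383e-01  4.800e-03]
 [ 7.383e-01  6.745e-01  9.000e-04]
 [-2.600e-03  4.100e-03 -1.000e+00]]
q [-0.457  0.411  0.348  1.636 -0.152  1.117  0.671]
[  0.87366585  -0.05458156 -17.37037329] [1.31058655 0.31625146 0.01919796]
```

Request:
drive_tool:
  deltas:
    - {"gripper": 255,"offset": [0,0,-0.002],"angular": [0,0,0]}
    - {"gripper": 150,"offset": [0,0,-0.002],"angular": [0,0,0]}
    - {"gripper": 60,"offset": [0,0,-0.002],"angular": [0,0,0]}
    - {"gripper": 0,"offset": [0,0,-0.002],"angular": [0,0,0]}
    - {"gripper": 0,"offset": [0,0,-0.03],"angular": [0,0,0]}

```text
t: 13.6
eef_pos: [0.6345, 0.067, 0.351]
tool_rot: [-0.003, 0.403, 0.915, -0.002]
contact_force: [-0.0, 0.4, -0.3]
gripper_width: 0.899
grasp_force: 0.0
```

Request:
drive_tool:
  deltas:
    - {"gripper": 0,"offset": [0,0,-0.04],"angular": [0,0,0]}
    - {"gripper": 0,"offset": [0.04,0,-0.06],"angular": [0,0,0]}
    - {"gripper": 0,"offset": [0.07,0,-0.06],"angular": [0,0,0]}
    - {"gripper": 0,"offset": [0.07,0,-0.06],"angular": [0,0,0]}

```text
t: 14.0
eef_pos: [0.5872, 0.1229, 0.4154]
tool_rot: [-0.001, 0.401, 0.916, 0.001]
contact_force: [0.1, 0.5, -0.0]
gripper_width: 0.998
grasp_force: 0.0
```

```bash
cat > tri.py <<'E'
from h import *
st()
S=np.array([.5805,.0152])
from scipy.optimize import least_squares
o=[]
for n in('scene','top','wrist'):
    m=optics.camera_model(n);im=optics.read_camera(n);cv2.imwrite(f'pics/t_{n}.png',im)
    g=proj(m,[(.6358,.0659,.2955)])[0]
    hsv=cv2.cvtColor(im,cv2.COLOR_BGR2HSV)
    red=(((hsv[...,0]<8)|(hsv[...,0]>172))&(hsv[...,1]>150)&(hsv[...,2]>90)).astype(np.uint8)
    k,lab,stt,cen=cv2.connectedComponentsWithStats(red)
    if k<2: print(n,'no red',g);continue
    i=1+np.argmax(stt[1:,4]); msk=(lab==i).astype(np.uint8)
    cn,h=cv2.findContours(msk,cv2.RETR_CCOMP,cv2.CHAIN_APPROX_NONE)
    holes=[c for c,hh in zip(cn,h[0]) if hh[3]>=0 and cv2.contourArea(c)>6]
    print(n,'pred',g,'red',stt[i],cen[i],'holes',[(cv2.minEnclosingCircle(c),np.mean(c[:,0],0).round(1).tolist()) for c in holes])
    if holes:
        c=max(holes,key=cv2.contourArea); e=np.mean(c[:,0],0); o.append((n,m,e))
def res(p): return np.concatenate([proj(m,[p])[0]-e for _,m,e in o])
if len(o)>1:
    s=least_squares(res,[.6358,.0659,.2955],x_scale=.01); d=s.x[:2]-S
    print(s.x,s.fun,'r',np.hypot(*d),'yaw',np.degrees(np.arctan2(d[1],d[0])))
E
python3 tri.py
```

```text
t 14.0 p [0.5872 0.1229 0.4154] F [ 0.07  0.5  -0.01] w 0.9982804788129048 gf 0.0
[[-6.792e-01  7.340e-01 -4.000e-04]
 [ 7.340e-01  6.792e-01  3.000e-03]
 [ 2.500e-03  1.800e-03 -1.000e+00]]
q [-0.575  0.274  0.338  1.617 -0.097  1.266  0.527]
scene pred [316.88960601 182.49797924] red [311 184  14  24 212] [317.09433962 196.56132075] holes []
top pred [262.35853568 147.84811678] red [255 145  12  17 131] [261.03053435 153.91603053] holes []
wrist pred [275.22355075 347.1836699 ] red [ 264  286   38   71 1765] [280.55354108 317.06515581] holes [(((283.875, 343.5), 12.380149841308594), [283.7, 343.1])]
```

```bash
cat > tri2.py <<'E'
from h import *
from scipy.optimize import least_squares
import sys
S=np.array([.5805,.0152]);o=[]
for n in('scene','top','wrist'):
    m=optics.camera_model(n);im=cv2.imread(f'pics/t_{n}.png')
    g=proj(m,[(.6358,.0659,.2955)])[0].round().astype(int)
    hsv=cv2.cvtColor(im,cv2.COLOR_BGR2HSV).astype(int);w=25 if n=='wrist' else 9
    y0,x0=g[1]-w,g[0]-w; c=hsv[y0:y0+2*w+1,x0:x0+2*w+1]
    wt=np.clip((c[...,2]-120)/100,0,1)*np.clip((130-c[...,1])/100,0,1)
    if n!='wrist':
        print(n);print('\n'.join(' '.join(f'{int(9*v)}' for v in r) for r in wt))
    k,lab,stt,cen=cv2.connectedComponentsWithStats((wt>.5).astype(np.uint8))
    for i in range(1,k):
        if stt[i,4]>6: print(n,stt[i],cen[i]+[x0,y0])
E
python3 tri2.py
```

```text
scene
0 0 0 0 0 0 0 0 0 0 0 0 0 0 0 0 0 0 0
0 0 0 0 0 0 0 0 0 0 0 0 0 0 0 0 0 0 0
0 0 0 0 0 0 0 0 0 0 0 0 0 0 0 0 0 0 0
0 0 0 0 0 0 0 0 0 0 0 0 0 0 0 0 0 0 0
0 0 0 0 0 0 0 0 0 0 0 0 0 0 0 0 0 0 0
0 0 0 0 0 0 0 0 0 0 0 0 0 0 0 0 0 0 0
0 0 0 0 0 0 0 0 0 0 0 0 0 0 0 0 0 0 0
0 0 0 0 0 0 0 0 0 0 0 0 0 0 0 0 0 0 0
0 0 0 0 0 0 0 0 0 0 0 0 0 0 0 0 0 0 0
0 0 0 0 0 0 0 0 1 3 4 5 4 2 0 0 0 0 0
0 0 0 0 0 0 0 0 4 7 9 9 9 7 3 1 0 0 0
0 0 0 0 0 0 0 2 7 9 9 9 9 9 6 2 0 0 0
0 0 0 0 0 0 0 2 8 9 9 9 9 9 7 1 0 0 0
0 0 0 0 0 0 0 0 5 9 9 9 9 9 5 0 0 0 0
0 0 0 0 0 0 0 0 0 4 6 7 7 4 1 0 0 0 0
0 0 0 0 0 0 0 0 0 0 0 0 0 0 0 0 0 0 0
0 0 0 0 0 0 0 0 0 0 0 0 0 0 0 0 0 0 0
0 0 0 0 0 0 0 0 0 0 0 0 0 0 0 0 0 0 0
0 0 0 0 0 0 0 0 0 0 0 0 0 0 0 0 0 0 0
scene [ 8  9  7  6 32] [319.03125 184.75   ]
top
0 0 0 0 0 0 0 0 0 0 0 0 0 0 0 0 0 0 0
0 0 0 0 0 0 0 0 0 0 0 0 0 0 0 0 0 0 0
0 0 0 0 0 0 0 0 0 0 0 0 0 0 0 0 0 0 0
0 0 0 0 0 0 0 0 0 0 0 0 0 0 0 0 0 0 0
0 0 0 0 0 0 1 2 1 0 0 0 0 0 0 0 0 0 0
0 0 0 0 0 1 4 6 6 4 1 0 0 0 0 0 0 0 0
0 0 0 0 0 4 7 7 7 8 5 0 0 0 0 0 0 0 0
0 0 0 0 1 6 8 8 8 7 7 1 0 0 0 0 0 0 0
0 0 0 0 2 7 7 8 8 7 6 1 0 0 0 0 0 0 0
0 0 0 0 0 5 8 7 7 8 4 0 0 0 0 0 0 0 0
0 0 0 0 0 1 5 6 6 4 0 0 0 0 0 0 0 0 0
0 0 0 0 0 0 0 1 1 0 0 0 0 0 0 0 0 0 0
0 0 0 0 0 0 0 0 0 0 0 0 0 0 0 0 0 0 0
0 0 0 0 0 0 0 0 0 0 0 0 0 0 0 0 0 0 0
0 0 0 0 0 0 0 0 0 0 0 0 0 0 0 0 0 0 0
0 0 0 0 0 0 0 0 0 0 0 0 0 0 0 0 0 0 0
0 0 0 0 0 0 0 0 0 0 0 0 0 0 0 0 0 0 0
0 0 0 0 0 0 0 0 0 0 0 0 0 0 0 0 0 0 0
0 0 0 0 0 0 0 0 0 0 0 0 0 0 0 0 0 0 0
top [ 5  5  6  6 32] [260.5 146.5]
wrist [49  2  2 10 14] [300.71428571 326.92857143]
wrist [ 22  12  23  20 347] [283.77521614 342.98559078]
```

```bash
python3 - <<'E'
from h import *
from scipy.optimize import least_squares
S=np.array([.5805,.0152])
e={'scene':(319.0,184.75),'top':(260.4,146.5),'wrist':(283.8,343.0)}
st()
ms={n:optics.camera_model(n) for n in e}
for sub in(('scene','top'),('scene','top','wrist'),('scene','wrist')):
    s=least_squares(lambda p:np.concatenate([proj(ms[n],[p])[0]-e[n] for n in sub]),[.6358,.0659,.2955],x_scale=.01);d=s.x[:2]-S
    print(sub,s.x.round(4),s.fun.round(1),'r',np.hypot(*d).round(4),'yaw',np.degrees(np.arctan2(d[1],d[0])).round(1))
E
```

```text
t 14.15 p [0.5893 0.118  0.4145] F [ 0.85  0.53 -0.23] w 1.0002198901588837 gf 0.0
[[-6.743e-01  7.384e-01 -3.000e-04]
 [ 7.384e-01  6.743e-01 -6.000e-04]
 [-2.000e-04 -7.000e-04 -1.000e+00]]
q [-0.571  0.277  0.343  1.616 -0.096  1.266  0.529]
('scene', 'top') [0.6393 0.0702 0.2922] [ 0.2 -0.   0.2  0.1] r 0.0805 yaw 43.1
('scene', 'top', 'wrist') [0.6392 0.0694 0.2931] [-0.1 -0.4  0.6 -0.   0.2 -0.1] r 0.0799 yaw 42.7
('scene', 'wrist') [0.6394 0.0691 0.2927] [-0.3 -0.1  0.1 -0. ] r 0.0799 yaw 42.5
```

Now the triangulated handle top (r = 80 mm, z = 0.2927) fits a seated hub with only its natural play tilt of about 3.4°. The underside centre is at 0.2139, against the collar at 0.212. I regrip the handle to wind.

```bash
cat > wind.py <<'E'
import sys; from h import *
# wind.py a0 a1 step : rows from clockwise angle a0 to a1 (deg from tool y)
def rows(a0,a1,n,Rr=75,corr=(0,0)):
    out=[]
    for k in range(1,n+1):
        a=np.radians(a0+(a1-a0)*k/n);b=np.radians(a0)
        out.append((round(-Rr*(np.sin(a)-np.sin(b))/1000+corr[0]*k/n,4),round(Rr*(np.cos(a)-np.cos(b))/1000+corr[1]*k/n,4)))
    return out
E
python3 - <<'E'
from h import *
from wind import rows
plan([(.6385,.0675,.385,132.4),(.6385,.0675,.3275,132.4)])
for i in range(6): print(60*i,rows(60*i,60*i+60,5))
E
```

```text
off [-0.0705  0.0023  0.0295] rz 0.0 dist 0.076
off [0.     0.     0.0575] rz -0.0 dist 0.057
0 [(np.float64(-0.0156), np.float64(-0.0016)), (np.float64(-0.0305), np.float64(-0.0065)), (np.float64(-0.0441), np.float64(-0.0143)), (np.float64(-0.0557), np.float64(-0.0248)), (np.float64(-0.065), np.float64(-0.0375))]
60 [(np.float64(-0.0064), np.float64(-0.0143)), (np.float64(-0.0096), np.float64(-0.0297)), (np.float64(-0.0096), np.float64(-0.0453)), (np.float64(-0.0064), np.float64(-0.0607)), (np.float64(-0.0), np.float64(-0.075))]
120 [(np.float64(0.0092), np.float64(-0.0127)), (np.float64(0.0209), np.float64(-0.0232)), (np.float64(0.0344), np.float64(-0.031)), (np.float64(0.0494), np.float64(-0.0359)), (np.float64(0.065), np.float64(-0.0375))]
180 [(np.float64(0.0156), np.float64(0.0016)), (np.float64(0.0305), np.float64(0.0065)), (np.float64(0.0441), np.float64(0.0143)), (np.float64(0.0557), np.float64(0.0248)), (np.float64(0.065), np.float64(0.0375))]
240 [(np.float64(0.0064), np.float64(0.0143)), (np.float64(0.0096), np.float64(0.0297)), (np.float64(0.0096), np.float64(0.0453)), (np.float64(0.0064), np.float64(0.0607)), (np.float64(0.0), np.float64(0.075))]
300 [(np.float64(-0.0092), np.float64(0.0127)), (np.float64(-0.0209), np.float64(0.0232)), (np.float64(-0.0344), np.float64(0.031)), (np.float64(-0.0494), np.float64(0.0359)), (np.float64(-0.065), np.float64(0.0375))]
```

Request:
drive_tool:
  deltas:
    - {"gripper": 0,"offset": [-0.035,0.001,0.015],"angular": [0,0,0]}
    - {"gripper": 0,"offset": [-0.0705,0.0023,0.0295],"angular": [0,0,0]}
    - {"gripper": 0,"offset": [-0.0705,0.0023,0.0295],"angular": [0,0,0]}
    - {"gripper": 0,"offset": [-0.0705,0.0023,0.058],"angular": [0,0,0]}
    - {"gripper": 0,"offset": [-0.0705,0.0023,0.087],"angular": [0,0,0]}

```text
t: 14.65
eef_pos: [0.6393, 0.0664, 0.3274]
tool_rot: [0.001, 0.405, 0.914, 0.0]
contact_force: [0.1, 0.3, -0.6]
gripper_width: 1.002
grasp_force: 0.0
```

Request:
drive_tool:
  deltas:
    - {"gripper": 100,"offset": [0,0,0],"angular": [0,0,0]}
    - {"gripper": 140,"offset": [0,0,0],"angular": [0,0,0]}
    - {"gripper": 170,"offset": [0,0,0],"angular": [0,0,0]}
    - {"gripper": 255,"offset": [0,0,0],"angular": [0,0,0]}
    - {"gripper": 255,"offset": [0,0,0],"angular": [0,0,0]}
  grip_force: 50

```text
t: 15.15
eef_pos: [0.6388, 0.0672, 0.3299]
tool_rot: [0.001, 0.404, 0.915, 0.0]
contact_force: [-2.4, -2.1, 6.7]
gripper_width: 0.273
grasp_force: 48.1
```

Request:
drive_tool:
  deltas:
    - {"gripper": 255,"offset": [0,-0.001,0],"angular": [0,0,0]}
    - {"gripper": 255,"offset": [0,-0.001,0],"angular": [0,0,0]}
    - {"gripper": 255,"offset": [0,-0.001,0],"angular": [0,0,0]}

```text
t: 15.45
eef_pos: [0.6384, 0.0669, 0.3303]
tool_rot: [0.001, 0.403, 0.915, 0.001]
contact_force: [-0.4, -0.9, 6.5]
gripper_width: 0.27
grasp_force: 48.1
```

```bash
python3 - <<'E'
from h import *
st();o=bot.get_obs();print(totool(o['contact_force']),totool(o['torque']))
E
```

```text
t 15.45 p [0.6384 0.0669 0.3303] F [-0.42 -0.91  6.55] w 0.26957395624679614 gf 48.13514292240143
[[-6.744e-01  7.384e-01  3.000e-03]
 [ 7.384e-01  6.744e-01  2.000e-04]
 [-1.900e-03  2.400e-03 -1.000e+00]]
q [-0.461  0.412  0.354  1.631 -0.154  1.123  0.672]
[-0.39703626 -0.9107636  -6.54810537] [ 0.81989973 -0.02168338  0.04363938]
```

Request:
drive_tool:
  deltas:
    - {"gripper": 255,"offset": [-0.0078,-0.0004,0],"angular": [0,0,0]}
    - {"gripper": 255,"offset": [-0.0156,-0.0016,0],"angular": [0,0,0]}
    - {"gripper": 255,"offset": [-0.0232,-0.0037,0],"angular": [0,0,0]}
    - {"gripper": 255,"offset": [-0.0305,-0.0065,0],"angular": [0,0,0]}
    - {"gripper": 255,"offset": [-0.0375,-0.01,0],"angular": [0,0,0]}

```text
t: 15.95
eef_pos: [0.6567, 0.0332, 0.3305]
tool_rot: [0.001, 0.403, 0.915, 0.001]
contact_force: [-0.5, 1.5, 9.6]
gripper_width: 0.266
grasp_force: 48.2
```

Request:
drive_tool:
  deltas:
    - {"gripper": 255,"offset": [-0.0066,-0.0043,0],"angular": [0,0,0]}
    - {"gripper": 255,"offset": [-0.0126,-0.0093,0],"angular": [0,0,0]}
    - {"gripper": 255,"offset": [-0.0182,-0.0148,0],"angular": [0,0,0]}
    - {"gripper": 255,"offset": [-0.0231,-0.0209,0],"angular": [0,0,0]}
    - {"gripper": 255,"offset": [-0.0275,-0.0275,0],"angular": [0,0,0]}

```text
t: 16.45
eef_pos: [0.6559, -0.0058, 0.3311]
tool_rot: [0.003, 0.403, 0.915, 0.002]
contact_force: [3.4, 0.3, 6.4]
gripper_width: 0.266
grasp_force: 48.5
```

```bash
cat > w.py <<'E'
from h import *
import sys
S=np.array([float(sys.argv[1]),float(sys.argv[2])]) if len(sys.argv)>2 else np.array([.5818,.0158])
o=bot.get_obs();p=np.array(o['eef_pos']);d=p[:2]-S;ph=np.arctan2(d[1],d[0]);F=np.array(o['contact_force'])
cw=np.array([np.sin(ph),-np.cos(ph)]);ra=d/np.hypot(*d)
print('t',round(o['t'],2),'phi',np.degrees(ph).round(2),'alpha',(42.4-np.degrees(ph)).round(2),'r',np.hypot(*d).round(4),'z',p[2].round(4),'Fres(opposing cw)',round(-F[:2]@cw,2),'Frad',round(F[:2]@ra,2),'Fz',F[2].round(2),'tool F',totool(F).round(2),'gf',round(o['grasp_force'],1))
E
python3 w.py
```

```text
t 16.45 phi -16.27 alpha 58.67 r 0.0772 z 0.3311 Fres(opposing cw) 1.21 Frad 3.2 Fz 6.44 tool F [-2.13  2.73 -6.42] gf 48.5
```

```bash
cat > cfit.py <<'E'
import numpy as np,sys
from scipy.optimize import least_squares
P=np.array(eval(sys.argv[1]));print(least_squares(lambda c:np.hypot(*(P-c).T)-.075,[.58,.015],x_scale=.01).x.round(4), least_squares(lambda c:np.hypot(*(P-c[:2]).T)-c[2],[.58,.015,.075],x_scale=.01).x.round(4))
E
python3 cfit.py "[(.6384,.0669),(.6567,.0332),(.6559,-.0058)]"
python3 - <<'E'
from wind import rows
for a in(60,120): print([tuple(map(float,r)) for r in rows(a,a+60,5,corr=(-.001,.0015) if a==60 else (0,0))])
E
```

```text
[0.5839 0.0153] [0.5834 0.0152 0.0755]
[(-0.0066, -0.014), (-0.01, -0.0291), (-0.0102, -0.0444), (-0.0072, -0.0595), (-0.001, -0.0735)]
[(0.0092, -0.0127), (0.0209, -0.0232), (0.0344, -0.031), (0.0494, -0.0359), (0.065, -0.0375)]
```

Request:
drive_tool:
  deltas:
    - {"gripper": 255,"offset": [-0.0066,-0.014,0],"angular": [0,0,0]}
    - {"gripper": 255,"offset": [-0.01,-0.029,0],"angular": [0,0,0]}
    - {"gripper": 255,"offset": [-0.0102,-0.0445,0],"angular": [0,0,0]}
    - {"gripper": 255,"offset": [-0.0072,-0.0595,0],"angular": [0,0,0]}
    - {"gripper": 255,"offset": [-0.001,-0.0735,0],"angular": [0,0,0]}

```text
t: 16.95
eef_pos: [0.6028, -0.0597, 0.3318]
tool_rot: [0.005, 0.405, 0.914, 0.001]
contact_force: [3.9, -5.3, 8.5]
gripper_width: 0.271
grasp_force: 48.7
```

```bash
python3 w.py .5836 .0153
```

```text
t 16.95 phi -75.67 alpha 118.07 r 0.0774 z 0.3318 Fres(opposing cw) 2.44 Frad 6.04 Fz 8.47 tool F [-6.56 -0.63 -8.41] gf 48.7
```

Request:
drive_tool:
  deltas:
    - {"gripper": 255,"offset": [0.0092,-0.0127,0],"angular": [0,0,0]}
    - {"gripper": 255,"offset": [0.0209,-0.0232,0],"angular": [0,0,0]}
    - {"gripper": 255,"offset": [0.0344,-0.031,0],"angular": [0,0,0]}
    - {"gripper": 255,"offset": [0.0494,-0.0359,0],"angular": [0,0,0]}
    - {"gripper": 255,"offset": [0.065,-0.0375,0],"angular": [0,0,0]}

```text
t: 17.45
eef_pos: [0.5288, -0.0404, 0.3323]
tool_rot: [0.004, 0.407, 0.914, -0.002]
contact_force: [-11.5, -13.9, 23.3]
gripper_width: 0.267
grasp_force: 51.2
```

```bash
python3 w.py .5836 .0153
```

```text
t 17.45 phi -134.54 alpha 176.94 r 0.0781 z 0.3323 Fres(opposing cw) 1.51 Frad 17.95 Fz 23.33 tool F [ -2.77 -17.83 -23.31] gf 51.2
```

```bash
python3 cfit.py "[(.6384,.0669),(.6567,.0332),(.6559,-.0058),(.6028,-.0597),(.5288,-.0404)]"; python3 - <<'E'
from h import *
st();o=bot.get_obs();print(totool(o['contact_force']),totool(o['torque']),o['t'])
m=optics.camera_model('wrist');im=optics.read_camera('wrist');cv2.imwrite('pics/x1.png',im)
E
```

```text
[0.5839 0.0131] [0.5822 0.0145 0.0767]
t 17.45 p [ 0.5288 -0.0404  0.3323] F [-11.51 -13.86  23.33] w 0.2665366370115762 gf 51.1987030506134
[[-6.692e-01  7.431e-01  5.300e-03]
 [ 7.431e-01  6.692e-01 -5.700e-03]
 [-7.800e-03  1.000e-04 -1.000e+00]]
q [-0.374  0.211  0.387  1.891 -0.085  1.051  0.78 ]
[ -2.77411297 -17.82517778 -23.3112188 ] [ 3.00738073 -0.97792505  0.0247027 ] 17.45
```

Request:
drive_tool:
  deltas:
    - {"gripper": 255,"offset": [0,-0.001,-0.0015],"angular": [0,0,0]}
    - {"gripper": 255,"offset": [0,-0.002,-0.003],"angular": [0,0,0]}
    - {"gripper": 255,"offset": [0,-0.002,-0.003],"angular": [0,0,0]}

```text
t: 17.8
eef_pos: [0.5271, -0.0381, 0.3333]
tool_rot: [0.001, 0.405, 0.914, -0.001]
contact_force: [-7.1, -7.4, 10.9]
gripper_width: 0.271
grasp_force: 49.6
```

```bash
python3 w.py .5830 .0145;python3 - <<'E'
from h import *
st();o=bot.get_obs();print(totool(o['torque']))
E
```

```text
t 17.8 phi -136.75 alpha 179.15 r 0.0767 z 0.3333 Fres(opposing cw) 0.55 Frad 10.28 Fz 10.87 tool F [ -0.76 -10.27 -10.87] gf 49.6
t 17.8 p [ 0.5271 -0.0381  0.3333] F [-7.11 -7.44 10.87] w 0.27135404181950057 gf 49.59107279777527
[[-6.723e-01  7.403e-01  2.200e-03]
 [ 7.403e-01  6.723e-01 -2.200e-03]
 [-3.100e-03  1.000e-04 -1.000e+00]]
q [-0.375  0.208  0.384  1.892 -0.086  1.056  0.781]
[ 1.75719856 -0.4863922  -0.06717435]
```

Request:
drive_tool:
  deltas:
    - {"gripper": 255,"offset": [0,-0.0012,-0.001],"angular": [0,0,0]}
    - {"gripper": 255,"offset": [0,-0.0025,-0.0018],"angular": [0,0,0]}
    - {"gripper": 255,"offset": [0,-0.0025,-0.0018],"angular": [0,0,0]}

```text
t: 18.1
eef_pos: [0.5259, -0.037, 0.3337]
tool_rot: [0.001, 0.404, 0.915, 0.0]
contact_force: [-1.6, -2.6, 5.2]
gripper_width: 0.262
grasp_force: 49.5
```

```bash
python3 w.py .5828 .0144;python3 - <<'E'
from wind import rows
for a in(180,240,300,0,60,120): print(a,[tuple(map(float,r)) for r in rows(a,a+60,5,76.3)])
E
```

```text
t 18.1 phi -137.9 alpha 180.3 r 0.0767 z 0.3337 Fres(opposing cw) 0.84 Frad 2.93 Fz 5.22 tool F [-0.84 -2.92 -5.22] gf 49.5
180 [(0.0159, 0.0017), (0.031, 0.0066), (0.0448, 0.0146), (0.0567, 0.0252), (0.0661, 0.0381)]
240 [(0.0065, 0.0146), (0.0098, 0.0302), (0.0098, 0.0461), (0.0065, 0.0617), (0.0, 0.0763)]
300 [(-0.0094, 0.0129), (-0.0212, 0.0236), (-0.035, 0.0316), (-0.0502, 0.0365), (-0.0661, 0.0381)]
0 [(-0.0159, -0.0017), (-0.031, -0.0066), (-0.0448, -0.0146), (-0.0567, -0.0252), (-0.0661, -0.0381)]
60 [(-0.0065, -0.0146), (-0.0098, -0.0302), (-0.0098, -0.0461), (-0.0065, -0.0617), (-0.0, -0.0763)]
120 [(0.0094, -0.0129), (0.0212, -0.0236), (0.035, -0.0316), (0.0502, -0.0365), (0.0661, -0.0382)]
```

Request:
drive_tool:
  deltas:
    - {"gripper": 255,"offset": [0.0159,0.0017,0],"angular": [0,0,0]}
    - {"gripper": 255,"offset": [0.031,0.0066,0],"angular": [0,0,0]}
    - {"gripper": 255,"offset": [0.0448,0.0146,0],"angular": [0,0,0]}
    - {"gripper": 255,"offset": [0.0567,0.0252,0],"angular": [0,0,0]}
    - {"gripper": 255,"offset": [0.0661,0.0381,0],"angular": [0,0,0]}

```text
t: 18.6
eef_pos: [0.5096, 0.0386, 0.3336]
tool_rot: [0.001, 0.403, 0.915, 0.001]
contact_force: [4.5, -3.7, 1.6]
gripper_width: 0.264
grasp_force: 49.3
```

```bash
python3 w.py .5828 .0144
```

```text
t 18.6 phi 161.7 alpha -119.3 r 0.0771 z 0.3336 Fres(opposing cw) 2.05 Frad -5.44 Fz 1.56 tool F [-5.75  0.87 -1.55] gf 49.3
```

Request:
drive_tool:
  deltas:
    - {"gripper": 255,"offset": [0.0065,0.0146,0],"angular": [0,0,0]}
    - {"gripper": 255,"offset": [0.0098,0.0302,0],"angular": [0,0,0]}
    - {"gripper": 255,"offset": [0.0098,0.0461,0],"angular": [0,0,0]}
    - {"gripper": 255,"offset": [0.0065,0.0617,0],"angular": [0,0,0]}
    - {"gripper": 255,"offset": [0.0,0.0763,0],"angular": [0,0,0]}

```text
t: 19.1
eef_pos: [0.5664, 0.089, 0.3325]
tool_rot: [-0.0, 0.404, 0.915, -0.001]
contact_force: [-0.1, -6.9, 4.9]
gripper_width: 0.267
grasp_force: 49.5
```

```bash
python3 w.py .5828 .0144
```

```text
t 19.1 phi 102.44 alpha -60.04 r 0.0763 z 0.3325 Fres(opposing cw) 1.6 Frad -6.69 Fz 4.93 tool F [-4.99 -4.74 -4.91] gf 49.5
```

```bash
python3 cfit.py "[(.6384,.0669),(.6567,.0332),(.6559,-.0058),(.6028,-.0597),(.5259,-.037),(.5096,.0386),(.5664,.089)]"
python3 - <<'E'
from wind import rows
print([tuple(map(float,r)) for r in rows(300,360,5,76,corr=(-.0013,-.001))]);print([tuple(map(float,r)) for r in rows(0,60,5,76)])
E
```

```text
[0.5828 0.0145] [0.5824 0.0144 0.0766]
[(-0.0096, 0.0127), (-0.0217, 0.0231), (-0.0357, 0.0308), (-0.0511, 0.0355), (-0.0671, 0.037)]
[(-0.0158, -0.0017), (-0.0309, -0.0066), (-0.0447, -0.0145), (-0.0565, -0.0251), (-0.0658, -0.038)]
```

Request:
drive_tool:
  deltas:
    - {"gripper": 255,"offset": [-0.0096,0.0127,0],"angular": [0,0,0]}
    - {"gripper": 255,"offset": [-0.0217,0.0231,0],"angular": [0,0,0]}
    - {"gripper": 255,"offset": [-0.0357,0.0308,0],"angular": [0,0,0]}
    - {"gripper": 255,"offset": [-0.0511,0.0355,0],"angular": [0,0,0]}
    - {"gripper": 255,"offset": [-0.0671,0.037,0],"angular": [0,0,0]}

```text
t: 19.6
eef_pos: [0.6379, 0.0646, 0.3325]
tool_rot: [-0.002, 0.403, 0.915, -0.001]
contact_force: [-6.3, -4.0, 11.7]
gripper_width: 0.264
grasp_force: 50.5
```

```bash
python3 w.py .5824 .0144
```

```text
t 19.6 phi 42.11 alpha 0.29 r 0.0748 z 0.3325 Fres(opposing cw) 1.3 Frad -7.36 Fz 11.72 tool F [  1.37  -7.4  -11.69] gf 50.5
```

Request:
drive_tool:
  deltas:
    - {"gripper": 255,"offset": [-0.0158,-0.0017,0],"angular": [0,0,0]}
    - {"gripper": 255,"offset": [-0.0309,-0.0066,0],"angular": [0,0,0]}
    - {"gripper": 255,"offset": [-0.0447,-0.0145,0],"angular": [0,0,0]}
    - {"gripper": 255,"offset": [-0.0565,-0.0251,0],"angular": [0,0,0]}
    - {"gripper": 255,"offset": [-0.0658,-0.038,0],"angular": [0,0,0]}

```text
t: 20.1
eef_pos: [0.6543, -0.0079, 0.3326]
tool_rot: [-0.002, 0.403, 0.915, 0.001]
contact_force: [-3.8, 2.2, 9.9]
gripper_width: 0.27
grasp_force: 49.9
```

```bash
python3 w.py .5824 .0144
```

```text
t 20.1 phi -17.23 alpha 59.63 r 0.0753 z 0.3326 Fres(opposing cw) 1.02 Frad -4.25 Fz 9.95 tool F [ 4.23 -1.26 -9.93] gf 49.9
```

Request:
drive_tool:
  deltas:
    - {"gripper": 255,"offset": [-0.0061,-0.0147,0],"angular": [0,0,0]}
    - {"gripper": 255,"offset": [-0.009,-0.0304,0],"angular": [0,0,0]}
    - {"gripper": 255,"offset": [-0.0088,-0.0463,0],"angular": [0,0,0]}
    - {"gripper": 255,"offset": [-0.0056,-0.062,0],"angular": [0,0,0]}
    - {"gripper": 255,"offset": [0.001,-0.0765,0],"angular": [0,0,0]}

```text
t: 20.6
eef_pos: [0.5981, -0.0601, 0.3332]
tool_rot: [0.0, 0.404, 0.915, 0.001]
contact_force: [1.6, 1.0, 6.2]
gripper_width: 0.268
grasp_force: 49.6
```

```bash
python3 w.py .5824 .0144
python3 - <<'E'
from wind import rows
for a in range(120,480,30): print(a%360,[tuple(map(float,r)) for r in rows(a,a+30,5,75.7)])
E
```

```text
t 20.6 phi -78.1 alpha 120.5 r 0.0761 z 0.3332 Fres(opposing cw) 1.75 Frad -0.69 Fz 6.17 tool F [-0.29  1.88 -6.16] gf 49.6
120 [(0.0043, -0.0066), (0.0093, -0.0128), (0.0149, -0.0184), (0.0211, -0.0234), (0.0277, -0.0277)]
150 [(0.0071, -0.0036), (0.0145, -0.0064), (0.0221, -0.0085), (0.0299, -0.0097), (0.0378, -0.0101)]
180 [(0.0079, 0.0004), (0.0157, 0.0017), (0.0234, 0.0037), (0.0308, 0.0065), (0.0379, 0.0101)]
210 [(0.0066, 0.0043), (0.0128, 0.0093), (0.0184, 0.0149), (0.0234, 0.0211), (0.0277, 0.0277)]
240 [(0.0036, 0.0071), (0.0064, 0.0145), (0.0085, 0.0221), (0.0097, 0.0299), (0.0101, 0.0379)]
270 [(-0.0004, 0.0079), (-0.0017, 0.0157), (-0.0037, 0.0234), (-0.0065, 0.0308), (-0.0101, 0.0379)]
300 [(-0.0043, 0.0066), (-0.0093, 0.0128), (-0.0149, 0.0184), (-0.0211, 0.0234), (-0.0277, 0.0277)]
330 [(-0.0071, 0.0036), (-0.0145, 0.0064), (-0.0221, 0.0085), (-0.0299, 0.0097), (-0.0379, 0.0101)]
0 [(-0.0079, -0.0004), (-0.0157, -0.0017), (-0.0234, -0.0037), (-0.0308, -0.0065), (-0.0379, -0.0101)]
30 [(-0.0066, -0.0043), (-0.0128, -0.0093), (-0.0184, -0.0149), (-0.0234, -0.0211), (-0.0277, -0.0277)]
60 [(-0.0036, -0.0071), (-0.0064, -0.0145), (-0.0085, -0.0221), (-0.0097, -0.0299), (-0.0101, -0.0378)]
90 [(0.0004, -0.0079), (0.0017, -0.0157), (0.0037, -0.0234), (0.0065, -0.0308), (0.0101, -0.0378)]
```

Request:
drive_tool:
  deltas:
    - {"gripper": 255,"offset": [0.0043,-0.0066,0],"angular": [0,0,0]}
    - {"gripper": 255,"offset": [0.0093,-0.0128,0],"angular": [0,0,0]}
    - {"gripper": 255,"offset": [0.0149,-0.0184,0],"angular": [0,0,0]}
    - {"gripper": 255,"offset": [0.0211,-0.0234,0],"angular": [0,0,0]}
    - {"gripper": 255,"offset": [0.0277,-0.0277,0],"angular": [0,0,0]}

```text
t: 21.1
eef_pos: [0.5589, -0.0586, 0.3333]
tool_rot: [0.0, 0.404, 0.915, 0.0]
contact_force: [0.8, -3.5, 7.4]
gripper_width: 0.267
grasp_force: 49.8
```

```bash
python3 w.py .5824 .0144
```

```text
t 21.1 phi -107.86 alpha 150.26 r 0.0767 z 0.3333 Fres(opposing cw) 1.81 Frad 3.13 Fz 7.36 tool F [-3.13 -1.81 -7.37] gf 49.8
```

Request:
drive_tool:
  deltas:
    - {"gripper": 255,"offset": [0.0071,-0.0037,0],"angular": [0,0,0]}
    - {"gripper": 255,"offset": [0.0145,-0.0066,0],"angular": [0,0,0]}
    - {"gripper": 255,"offset": [0.0221,-0.0088,0],"angular": [0,0,0]}
    - {"gripper": 255,"offset": [0.0299,-0.0101,0],"angular": [0,0,0]}
    - {"gripper": 255,"offset": [0.0378,-0.0106,0],"angular": [0,0,0]}

```text
t: 21.6
eef_pos: [0.5258, -0.038, 0.3333]
tool_rot: [0.001, 0.404, 0.915, 0.0]
contact_force: [1.8, -3.1, 6.3]
gripper_width: 0.267
grasp_force: 49.8
```

```bash
python3 w.py .5824 .0144
```

```text
t 21.6 phi -137.19 alpha 179.59 r 0.0771 z 0.3333 Fres(opposing cw) 3.48 Frad 0.83 Fz 6.25 tool F [-3.49 -0.79 -6.25] gf 49.8
```

Request:
drive_tool:
  deltas:
    - {"gripper": 255,"offset": [0.0079,0.0004,0],"angular": [0,0,0]}
    - {"gripper": 255,"offset": [0.0157,0.0017,0],"angular": [0,0,0]}
    - {"gripper": 255,"offset": [0.0234,0.0037,0],"angular": [0,0,0]}
    - {"gripper": 255,"offset": [0.0308,0.0065,0],"angular": [0,0,0]}
    - {"gripper": 255,"offset": [0.0379,0.0101,0],"angular": [0,0,0]}

```text
t: 22.1
eef_pos: [0.5071, -0.0032, 0.3331]
tool_rot: [-0.0, 0.404, 0.915, -0.0]
contact_force: [-0.7, -4.1, 7.3]
gripper_width: 0.265
grasp_force: 49.8
```

```bash
python3 w.py .5824 .0144
```

```text
t 22.1 phi -166.87 alpha 209.27 r 0.0773 z 0.3331 Fres(opposing cw) 3.86 Frad 1.66 Fz 7.27 tool F [-2.56 -3.33 -7.27] gf 49.8
```

Request:
drive_tool:
  deltas:
    - {"gripper": 255,"offset": [0.0066,0.0043,0],"angular": [0,0,0]}
    - {"gripper": 255,"offset": [0.0128,0.0093,0],"angular": [0,0,0]}
    - {"gripper": 255,"offset": [0.0184,0.0149,0],"angular": [0,0,0]}
    - {"gripper": 255,"offset": [0.0234,0.0211,0],"angular": [0,0,0]}
    - {"gripper": 255,"offset": [0.0277,0.0277,0],"angular": [0,0,0]}

```text
t: 22.6
eef_pos: [0.5086, 0.0365, 0.3329]
tool_rot: [-0.001, 0.404, 0.915, -0.0]
contact_force: [-1.5, -3.3, 7.5]
gripper_width: 0.268
grasp_force: 49.8
```

```bash
python3 w.py .5824 .0144
```

```text
t 22.6 phi 163.35 alpha -120.95 r 0.0771 z 0.3329 Fres(opposing cw) 3.57 Frad 0.49 Fz 7.5 tool F [-1.41 -3.32 -7.5 ] gf 49.8
```

Request:
drive_tool:
  deltas:
    - {"gripper": 255,"offset": [0.0034,0.0071,0],"angular": [0,0,0]}
    - {"gripper": 255,"offset": [0.006,0.0145,0],"angular": [0,0,0]}
    - {"gripper": 255,"offset": [0.0079,0.0221,0],"angular": [0,0,0]}
    - {"gripper": 255,"offset": [0.0091,0.0299,0],"angular": [0,0,0]}
    - {"gripper": 255,"offset": [0.0093,0.0379,0],"angular": [0,0,0]}

```text
t: 23.1
eef_pos: [0.5298, 0.0697, 0.3327]
tool_rot: [-0.002, 0.403, 0.915, -0.0]
contact_force: [-4.2, -1.2, 10.1]
gripper_width: 0.266
grasp_force: 49.9
```

```bash
python3 w.py .5824 .0144
python3 - <<'E'
from wind import rows
for a in range(270,460,15): print(a%360,[tuple(map(float,r)) for r in rows(a,a+15,5,75.7)])
E
```

```text
t 23.1 phi 133.55 alpha -91.15 r 0.0763 z 0.3327 Fres(opposing cw) 3.84 Frad 2.01 Fz 10.08 tool F [  1.97  -3.9  -10.07] gf 49.9
270 [(-0.0001, 0.004), (-0.0004, 0.0079), (-0.0009, 0.0118), (-0.0017, 0.0157), (-0.0026, 0.0196)]
285 [(-0.0011, 0.0038), (-0.0024, 0.0075), (-0.004, 0.0112), (-0.0057, 0.0148), (-0.0076, 0.0183)]
300 [(-0.0021, 0.0034), (-0.0043, 0.0066), (-0.0067, 0.0098), (-0.0093, 0.0128), (-0.012, 0.0157)]
315 [(-0.0029, 0.0027), (-0.0059, 0.0053), (-0.009, 0.0077), (-0.0123, 0.01), (-0.0157, 0.012)]
330 [(-0.0035, 0.0019), (-0.0071, 0.0036), (-0.0107, 0.0051), (-0.0145, 0.0064), (-0.0183, 0.0076)]
345 [(-0.0039, 0.0009), (-0.0078, 0.0016), (-0.0117, 0.0022), (-0.0156, 0.0025), (-0.0196, 0.0026)]
0 [(-0.004, -0.0001), (-0.0079, -0.0004), (-0.0118, -0.0009), (-0.0157, -0.0017), (-0.0196, -0.0026)]
15 [(-0.0038, -0.0011), (-0.0075, -0.0024), (-0.0112, -0.004), (-0.0148, -0.0057), (-0.0183, -0.0076)]
30 [(-0.0034, -0.0021), (-0.0066, -0.0043), (-0.0098, -0.0067), (-0.0128, -0.0093), (-0.0157, -0.012)]
45 [(-0.0027, -0.0029), (-0.0053, -0.0059), (-0.0077, -0.009), (-0.01, -0.0123), (-0.012, -0.0157)]
60 [(-0.0019, -0.0035), (-0.0036, -0.0071), (-0.0051, -0.0107), (-0.0064, -0.0145), (-0.0076, -0.0183)]
75 [(-0.0009, -0.0039), (-0.0016, -0.0078), (-0.0022, -0.0117), (-0.0025, -0.0156), (-0.0026, -0.0196)]
90 [(0.0001, -0.004), (0.0004, -0.0079), (0.0009, -0.0118), (0.0017, -0.0157), (0.0026, -0.0196)]
```

Request:
drive_tool:
  deltas:
    - {"gripper": 255,"offset": [-0.0001,0.004,0],"angular": [0,0,0]}
    - {"gripper": 255,"offset": [-0.0004,0.0079,0],"angular": [0,0,0]}
    - {"gripper": 255,"offset": [-0.0009,0.0118,0],"angular": [0,0,0]}
    - {"gripper": 255,"offset": [-0.0017,0.0157,0],"angular": [0,0,0]}
    - {"gripper": 255,"offset": [-0.0026,0.0196,0],"angular": [0,0,0]}

```text
t: 23.6
eef_pos: [0.546, 0.0811, 0.3327]
tool_rot: [-0.002, 0.403, 0.915, -0.0]
contact_force: [-4.8, -0.3, 9.4]
gripper_width: 0.265
grasp_force: 49.9
```

```bash
python3 w.py .5824 .0144
```

```text
t 23.6 phi 118.59 alpha -76.19 r 0.076 z 0.3327 Fres(opposing cw) 4.33 Frad 1.99 Fz 9.35 tool F [ 2.99 -3.74 -9.34] gf 49.9
```

Request:
drive_tool:
  deltas:
    - {"gripper": 255,"offset": [-0.0011,0.0038,0],"angular": [0,0,0]}
    - {"gripper": 255,"offset": [-0.0024,0.0075,0],"angular": [0,0,0]}
    - {"gripper": 255,"offset": [-0.004,0.0112,0],"angular": [0,0,0]}
    - {"gripper": 255,"offset": [-0.0057,0.0148,0],"angular": [0,0,0]}

```text
t: 24.0
eef_pos: [0.5608, 0.0869, 0.3328]
tool_rot: [-0.002, 0.403, 0.915, -0.0]
contact_force: [-4.0, -0.2, 10.0]
gripper_width: 0.27
grasp_force: 50.0
```

```bash
python3 w.py .5824 .0144;python3 - <<'E'
from wind import rows
for a in range(297,380,8): print(a%360,[tuple(map(float,r)) for r in rows(a,a+8,4,75.7)])
E
```

```text
t 24.0 phi 106.57 alpha -64.17 r 0.0756 z 0.3328 Fres(opposing cw) 3.89 Frad 1.0 Fz 10.01 tool F [ 2.62 -3.08 -9.99] gf 50.0
297 [(-0.0012, 0.0023), (-0.0026, 0.0046), (-0.004, 0.0069), (-0.0054, 0.0091)]
305 [(-0.0016, 0.0021), (-0.0032, 0.0042), (-0.0049, 0.0062), (-0.0066, 0.0082)]
313 [(-0.0018, 0.0019), (-0.0037, 0.0037), (-0.0057, 0.0055), (-0.0077, 0.0072)]
321 [(-0.0021, 0.0016), (-0.0042, 0.0032), (-0.0064, 0.0047), (-0.0087, 0.0061)]
329 [(-0.0023, 0.0013), (-0.0046, 0.0026), (-0.007, 0.0037), (-0.0094, 0.0048)]
337 [(-0.0024, 0.001), (-0.0049, 0.0019), (-0.0074, 0.0027), (-0.01, 0.0034)]
345 [(-0.0026, 0.0006), (-0.0051, 0.0012), (-0.0078, 0.0016), (-0.0104, 0.002)]
353 [(-0.0026, 0.0003), (-0.0053, 0.0005), (-0.0079, 0.0006), (-0.0105, 0.0006)]
1 [(-0.0026, -0.0001), (-0.0053, -0.0003), (-0.0079, -0.0006), (-0.0105, -0.0009)]
9 [(-0.0026, -0.0005), (-0.0052, -0.001), (-0.0078, -0.0016), (-0.0103, -0.0024)]
17 [(-0.0025, -0.0008), (-0.005, -0.0017), (-0.0074, -0.0027), (-0.0099, -0.0038)]
```

Steady pressing at about 4 N, at 656° in total. I continue in 8° steps.

Request:
drive_tool:
  deltas:
    - {"gripper": 255,"offset": [-0.0012,0.0023,0],"angular": [0,0,0]}
    - {"gripper": 255,"offset": [-0.0026,0.0046,0],"angular": [0,0,0]}
    - {"gripper": 255,"offset": [-0.004,0.0069,0],"angular": [0,0,0]}
    - {"gripper": 255,"offset": [-0.0054,0.0091,0],"angular": [0,0,0]}

```text
t: 24.4
eef_pos: [0.5712, 0.089, 0.3328]
tool_rot: [-0.002, 0.403, 0.915, -0.0]
contact_force: [-4.0, -0.1, 10.7]
gripper_width: 0.266
grasp_force: 50.0
```

```bash
python3 w.py .5824 .0144
```

```text
t 24.4 phi 98.56 alpha -56.16 r 0.0754 z 0.3328 Fres(opposing cw) 3.99 Frad 0.47 Fz 10.67 tool F [  2.65  -3.07 -10.66] gf 50.0
```

Request:
drive_tool:
  deltas:
    - {"gripper": 255,"offset": [-0.0016,0.0021,0],"angular": [0,0,0]}
    - {"gripper": 255,"offset": [-0.0032,0.0042,0],"angular": [0,0,0]}
    - {"gripper": 255,"offset": [-0.0049,0.0062,0],"angular": [0,0,0]}
    - {"gripper": 255,"offset": [-0.0066,0.0082,0],"angular": [0,0,0]}

```text
t: 24.8
eef_pos: [0.5816, 0.0896, 0.3328]
tool_rot: [-0.002, 0.403, 0.915, -0.0]
contact_force: [-4.4, -1.5, 10.2]
gripper_width: 0.266
grasp_force: 50.1
```

```bash
python3 w.py .5824 .0144
```

```text
t 24.8 phi 90.59 alpha -48.19 r 0.0752 z 0.3328 Fres(opposing cw) 4.42 Frad -1.41 Fz 10.17 tool F [  1.93  -4.26 -10.15] gf 50.1
```

Request:
drive_tool:
  deltas:
    - {"gripper": 255,"offset": [-0.0018,0.0019,0],"angular": [0,0,0]}
    - {"gripper": 255,"offset": [-0.0037,0.0037,0],"angular": [0,0,0]}
    - {"gripper": 255,"offset": [-0.0057,0.0055,0],"angular": [0,0,0]}
    - {"gripper": 255,"offset": [-0.0077,0.0072,0],"angular": [0,0,0]}

```text
t: 25.2
eef_pos: [0.5921, 0.0888, 0.3328]
tool_rot: [-0.002, 0.403, 0.915, -0.0]
contact_force: [-4.1, 0.2, 10.7]
gripper_width: 0.265
grasp_force: 50.1
```

```bash
python3 w.py .5824 .0144
```

```text
t 25.2 phi 82.56 alpha -40.16 r 0.075 z 0.3328 Fres(opposing cw) 4.14 Frad -0.34 Fz 10.72 tool F [  2.98  -2.95 -10.71] gf 50.1
```

Request:
drive_tool:
  deltas:
    - {"gripper": 255,"offset": [-0.0021,0.0016,0],"angular": [0,0,0]}
    - {"gripper": 255,"offset": [-0.0042,0.0032,0],"angular": [0,0,0]}
    - {"gripper": 255,"offset": [-0.0064,0.0047,0],"angular": [0,0,0]}
    - {"gripper": 255,"offset": [-0.0087,0.0061,0],"angular": [0,0,0]}

```text
t: 25.6
eef_pos: [0.6013, 0.0869, 0.3326]
tool_rot: [-0.003, 0.403, 0.915, -0.001]
contact_force: [-8.7, 0.3, 12.6]
gripper_width: 0.267
grasp_force: 50.6
```

```bash
python3 w.py .5824 .0144
```

```text
t 25.6 phi 75.37 alpha -32.97 r 0.0749 z 0.3326 Fres(opposing cw) 8.49 Frad -1.88 Fz 12.62 tool F [  6.18  -6.24 -12.56] gf 50.6
```

Resistance has risen to 8.5 N, so the ring is bottoming. One small nudge makes it firm.

Request:
drive_tool:
  deltas:
    - {"gripper": 255,"offset": [-0.0004,0.0002,0],"angular": [0,0,0]}
    - {"gripper": 255,"offset": [-0.0008,0.0005,0],"angular": [0,0,0]}

```text
t: 25.8
eef_pos: [0.602, 0.0868, 0.3326]
tool_rot: [-0.004, 0.403, 0.915, -0.001]
contact_force: [-9.3, 0.8, 14.8]
gripper_width: 0.267
grasp_force: 50.7
```

```bash
python3 w.py .5824 .0144
```

```text
t 25.8 phi 74.87 alpha -32.47 r 0.075 z 0.3326 Fres(opposing cw) 9.16 Frad -1.64 Fz 14.76 tool F [  6.95  -6.35 -14.7 ] gf 50.7
```

Request:
drive_tool:
  deltas:
    - {"gripper": 255,"offset": [-0.0006,0.0004,0],"angular": [0,0,0]}
    - {"gripper": 255,"offset": [-0.0013,0.0008,0],"angular": [0,0,0]}
    - {"gripper": 255,"offset": [-0.0013,0.0008,0],"angular": [0,0,0]}

```text
t: 26.1
eef_pos: [0.6032, 0.0864, 0.3325]
tool_rot: [-0.004, 0.403, 0.915, -0.001]
contact_force: [-9.7, 2.6, 13.5]
gripper_width: 0.264
grasp_force: 50.7
```

```bash
python3 w.py .5824 .0144
python3 - <<'E'
from wind import rows
for a in range(329,120,-45): print(a%360,[tuple(map(float,r)) for r in rows(a,a-45,5,75.8)])
E
```

```text
t 26.1 phi 73.84 alpha -31.44 r 0.0749 z 0.3325 Fres(opposing cw) 10.03 Frad -0.25 Fz 13.53 tool F [  8.52  -5.49 -13.45] gf 50.7
329 [(0.0097, -0.0069), (0.0182, -0.0152), (0.0252, -0.0248), (0.0307, -0.0354), (0.0345, -0.0466)]
284 [(0.002, -0.0117), (0.0021, -0.0236), (0.0003, -0.0354), (-0.0033, -0.0467), (-0.0086, -0.0574)]
239 [(-0.0069, -0.0097), (-0.0152, -0.0182), (-0.0248, -0.0252), (-0.0354, -0.0307), (-0.0466, -0.0345)]
194 [(-0.0117, -0.002), (-0.0236, -0.0021), (-0.0354, -0.0003), (-0.0467, 0.0033), (-0.0574, 0.0086)]
149 [(-0.0097, 0.0069), (-0.0182, 0.0152), (-0.0252, 0.0248), (-0.0307, 0.0354), (-0.0345, 0.0466)]
```

Firm bottom at 10 N, and the approach showed a steep rise, so I stop there. Now I wind back about half a turn.

Request:
drive_tool:
  deltas:
    - {"gripper": 255,"offset": [0.0095,-0.0065,0],"angular": [0,0,0]}
    - {"gripper": 255,"offset": [0.0185,-0.0145,0],"angular": [0,0,0]}
    - {"gripper": 255,"offset": [0.0257,-0.024,0],"angular": [0,0,0]}
    - {"gripper": 255,"offset": [0.0314,-0.0345,0],"angular": [0,0,0]}
    - {"gripper": 255,"offset": [0.0355,-0.046,0],"angular": [0,0,0]}

```text
t: 26.6
eef_pos: [0.5479, 0.0819, 0.333]
tool_rot: [0.0, 0.403, 0.915, 0.001]
contact_force: [1.4, 1.6, 5.0]
gripper_width: 0.266
grasp_force: 49.4
```

```bash
python3 w.py .5824 .0144
```

```text
t 26.6 phi 117.07 alpha -74.67 r 0.0758 z 0.333 Fres(opposing cw) -2.0 Frad 0.82 Fz 4.97 tool F [ 0.26  2.15 -4.97] gf 49.4
```

Request:
drive_tool:
  deltas:
    - {"gripper": 255,"offset": [0.0021,-0.0117,0],"angular": [0,0,0]}
    - {"gripper": 255,"offset": [0.0023,-0.0236,0],"angular": [0,0,0]}
    - {"gripper": 255,"offset": [0.0006,-0.0355,0],"angular": [0,0,0]}
    - {"gripper": 255,"offset": [-0.003,-0.047,0],"angular": [0,0,0]}
    - {"gripper": 255,"offset": [-0.0082,-0.0578,0],"angular": [0,0,0]}

```text
t: 27.1
eef_pos: [0.5095, 0.0377, 0.333]
tool_rot: [-0.002, 0.402, 0.916, 0.001]
contact_force: [-5.2, 4.1, 9.9]
gripper_width: 0.268
grasp_force: 50.0
```

```bash
python3 w.py .5824 .0144
```

```text
t 27.1 phi 162.24 alpha -119.84 r 0.0766 z 0.333 Fres(opposing cw) -2.3 Frad 6.22 Fz 9.91 tool F [ 6.59 -1.07 -9.88] gf 50.0
```

Request:
drive_tool:
  deltas:
    - {"gripper": 255,"offset": [-0.006,-0.0102,0],"angular": [0,0,0]}
    - {"gripper": 255,"offset": [-0.014,-0.0189,0],"angular": [0,0,0]}
    - {"gripper": 255,"offset": [-0.0235,-0.026,0],"angular": [0,0,0]}
    - {"gripper": 255,"offset": [-0.034,-0.0317,0],"angular": [0,0,0]}
    - {"gripper": 255,"offset": [-0.0452,-0.0355,0],"angular": [0,0,0]}

```text
t: 27.6
eef_pos: [0.5142, -0.0216, 0.333]
tool_rot: [-0.002, 0.403, 0.915, 0.001]
contact_force: [-4.2, 0.2, 8.6]
gripper_width: 0.263
grasp_force: 50.3
```

```bash
python3 w.py .5824 .0144
```

```text
t 27.6 phi -152.18 alpha 194.58 r 0.0771 z 0.333 Fres(opposing cw) -2.15 Frad 3.59 Fz 8.59 tool F [ 3.02 -2.94 -8.58] gf 50.3
```

Request:
drive_tool:
  deltas:
    - {"gripper": 255,"offset": [-0.0117,-0.0022,0],"angular": [0,0,0]}
    - {"gripper": 255,"offset": [-0.0236,-0.0025,0],"angular": [0,0,0]}
    - {"gripper": 255,"offset": [-0.0354,-0.0009,0],"angular": [0,0,0]}
    - {"gripper": 255,"offset": [-0.0467,0.0026,0],"angular": [0,0,0]}
    - {"gripper": 255,"offset": [-0.0574,0.0078,0],"angular": [0,0,0]}

```text
t: 28.1
eef_pos: [0.5594, -0.0591, 0.3328]
tool_rot: [-0.001, 0.404, 0.915, 0.001]
contact_force: [-1.5, 0.5, 7.9]
gripper_width: 0.27
grasp_force: 50.0
```

```bash
python3 w.py .5824 .0144
```

```text
t 28.1 phi -107.39 alpha 149.79 r 0.0771 z 0.3328 Fres(opposing cw) -1.61 Frad -0.07 Fz 7.88 tool F [ 1.45 -0.75 -7.88] gf 50.0
```

Request:
drive_tool:
  deltas:
    - {"gripper": 255,"offset": [-0.005,0.0032,0],"angular": [0,0,0]}
    - {"gripper": 255,"offset": [-0.0097,0.0069,0],"angular": [0,0,0]}
    - {"gripper": 255,"offset": [-0.0094,0.0067,-0.0015],"angular": [0,0,0]}

```text
t: 28.4
eef_pos: [0.5711, -0.0611, 0.3337]
tool_rot: [-0.001, 0.404, 0.915, 0.0]
contact_force: [0.2, -0.1, 0.7]
gripper_width: 0.271
grasp_force: 49.1
```

Request:
drive_tool:
  deltas:
    - {"gripper": 150,"offset": [0,0,0],"angular": [0,0,0]}
    - {"gripper": 60,"offset": [0,0,0],"angular": [0,0,0]}
    - {"gripper": 0,"offset": [0,0,0],"angular": [0,0,0]}
    - {"gripper": 0,"offset": [0,0,-0.02],"angular": [0,0,0]}
    - {"gripper": 0,"offset": [0,0,-0.06],"angular": [0,0,0]}

```text
t: 28.9
eef_pos: [0.5684, -0.0615, 0.3916]
tool_rot: [-0.003, 0.403, 0.915, -0.002]
contact_force: [1.3, -0.8, -1.2]
gripper_width: 1.001
grasp_force: 0.0
```

Request:
drive_tool:
  deltas:
    - {"gripper": 0,"offset": [0,0,-0.03],"angular": [0,0,0]}
    - {"gripper": 0,"offset": [0,0,-0.06],"angular": [0,0,0]}
    - {"gripper": 0,"offset": [-0.03,0,-0.08],"angular": [0,0,0]}
    - {"gripper": 0,"offset": [-0.07,0,-0.08],"angular": [0,0,0]}
    - {"gripper": 0,"offset": [-0.1,0,-0.08],"angular": [0,0,0]}

```text
t: 29.4
eef_pos: [0.6385, -0.1371, 0.4748]
tool_rot: [0.001, 0.403, 0.915, 0.0]
contact_force: [0.7, 0.0, -0.8]
gripper_width: 1.002
grasp_force: 0.0
```

```bash
cat > fin.py <<'E'
from h import *
from scipy.optimize import least_squares
st();S=np.array([.5824,.0144]);o=[]
a=np.radians(42.4-158); G=np.array([S[0]+.08*np.cos(a),S[1]+.08*np.sin(a),.2935])
for n in('scene','top'):
    m=optics.camera_model(n);im=optics.read_camera(n);cv2.imwrite(f'pics/f_{n}.png',im)
    g=proj(m,[G])[0].round().astype(int);w=10
    hsv=cv2.cvtColor(im,cv2.COLOR_BGR2HSV).astype(int);y0,x0=g[1]-w,g[0]-w;c=hsv[y0:y0+2*w+1,x0:x0+2*w+1]
    wt=np.clip((c[...,2]-120)/100,0,1)*np.clip((130-c[...,1])/100,0,1)
    k,lab,stt,cen=cv2.connectedComponentsWithStats((wt>.5).astype(np.uint8))
    l=[(stt[i,4],cen[i]+[x0,y0]) for i in range(1,k) if stt[i,4]>6];print(n,g,l)
    if l:o.append((m,min(l,key=lambda q:np.hypot(*(q[1]-g)))[1]))
if len(o)==2:
    s=least_squares(lambda p:np.concatenate([proj(m,[p])[0]-e for m,e in o]),G,x_scale=.01);d=s.x[:2]-S
    print(s.x.round(4),s.fun.round(2),'r',np.hypot(*d),'alpha',42.4-np.degrees(np.arctan2(d[1],d[0])))
E
python3 fin.py
```

```text
t 29.4 p [ 0.6385 -0.1371  0.4748] F [ 0.73  0.02 -0.81] w 1.002083913031724 gf 0.0
[[-6.747e-01  7.381e-01  1.300e-03]
 [ 7.381e-01  6.747e-01 -2.000e-04]
 [-1.000e-03  8.000e-04 -1.000e+00]]
q [-0.184  0.356  0.425  1.395 -0.146  1.42   0.98 ]
scene [251 162] [(np.int32(111), array([251.02702703, 154.16216216])), (np.int32(30), array([250.93333333, 166.83333333]))]
top [316 198] [(np.int32(19), array([318.36842105, 189.15789474]))]
[ 0.5678 -0.0604  0.2942] [-0.11 -0.   -0.1  -0.03] r 0.07618329911824571 alpha 143.46729786977625
```

```bash
python3 -c "
from station import bot
print(bot.hand_in())"
```

```text
the job is handed in; nothing more can be done
None
```

Handed in at about 29 s: the crank is seated on the spindle (checked by camera), the ring bottomed at about 10 N at the handle, and the crank was wound back about half a turn and let go; I didn't confirm ring depth or ram clearance by camera.

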